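# Hang the loaded parts bins in the lever hanger blocks

### The arm

A 6-joint arm with a two-finger parallel gripper is mounted at the origin on the work surface. World frame = base frame: x ahead of the robot, y to its left, z up, the work surface at z = 0. Lengths are in m, angles in rad, forces in N, time in s.
With the tool pointing down it reaches from about 0.4 to 0.825 m from the base axis. Payload 7 kg.
Tool frame: the origin (TCP) lies at the very end of the fingers, on their centre line; the grasp point (between the pads) lies 19 mm behind it; z points along the fingers, y is the line along which they close (so a half turn about z gives the same grasp; the last joint's range is limited). The gripper opens to 88 mm and grips with 3 to 60 N. Pads are 19 mm wide; open, the fingers measure 130 mm over their backs; the gripper's body (78 mm by 193 mm) begins 47 mm behind the grasp point.
Start: joints at [1.514, 0.359, 0.012, 0, -1.224, -0.288], TCP at [0.228, 0.635, 0.227] pointing down, gripper open.
Joint ranges: [-3.07, 3.07], [-1.43, 2.12], [-1.02, 1.25], [-3.03, 1.67], [-3.05, -0], [-3.03, 3.03]. Speed limits (rad/s): [2.39, 2.39, 3.01, 3.14, 3.14, 3.14].

### API

Orientations are given as [roll, pitch, yaw] about the fixed x, y, z axes, in that order (R = Rz(yaw) Ry(pitch) Rx(roll)).
In Python, from station import * gives the robot as it stands.
- The arm moves only by the tool servo_tool, never from a script. Its argument "moves" is a list of rows, each an object of numbers: "jaw": the opening, from 0 (shut) to 1 (fully open); "dx", "dy", "dz": the shift along the world's x, y, z in m; "roll": the turn about the world's z in degrees. A call has exactly 10 rows; each row shifts and turns the commanded pose from where the row before left it; what a row does not reach is not made up. A row lasts 1/8 s, in which the tool goes at most 62.5 mm and 10.7 degrees, less where a joint would pass 70% of its speed; a pose out of reach is approached as far as the arm can. A call with a gripper value outside its range is refused whole. The fingers move at their own pace and stop on an object; "newtons" is the grip in N (left out, the last holds). Time passes only in rows, so rows that do not move let the fingers close, or fill a call up. It gives the time, the measured TCP pose, the force, the opening and the grip force at its end, in the units of the state.
- get_state(): the state, without advancing time (a new reading comes with each control period).
- grab_frame(name): name is "scene" or "top" or "wrist"; returns (picture, depth): 384x512x3 uint8, red, green, blue; 384x512 float32, m along the optical axis (not along the pixel's ray), 0 where there is no reading.
- calibration(name): a dict with "intrinsics" (3x3 intrinsics, pixels), "R" (3x3) and "t" (3): a world point X has camera coordinates R X + t. Camera axes: x right, y down, z forward; pixel columns grow to the right and rows downward; lengths in m; the calibration is good to about 2 mm. A picture is of the moment at which its call begins: read the wrist's pose just before it. calibration takes no time and is no camera call; for the wrist camera it gives the pose at the moment of the call.
- job_done(): hands the job in; it is judged then, once.
The state is a dict: "t": time; "q": joint angles; "qd": joint speeds; "joint_efforts": joint torques, N m; "eef_pos": TCP position; "ee_rot": TCP orientation; "force": force on the tool from outside, world axes, zero at the start; "moment": the same for the moment, N m; "width": finger opening in m; "gripper_force": force on a finger pad.
Only numpy, scipy, OpenCV 4.12 (cv2) and the standard library are available. Lean on these libraries where they do the work, as an engineer would, in place of code of your own. Each camera call takes 0.05 s, during which the arm holds its last target. There are 200 camera calls.

### The job

Hang every loaded blue bin that stands on the bench by its rod handle in a hanger block of its own: swing the block's clamp lever open, hang the handle bar in the notches of both prongs, and swing the lever shut over it. Any bin may go to any block; at the end all three clamp levers must be fully shut, also on a block that stays empty. Do not knock over the glue bottle.

Things in the scene. Friction and masses are not known exactly. Their poses are not given: they have to be found in the camera images.
- bin1: Small blue open bin, 90 (its x) x 110 (its y) x 65 mm high, 0.2-0.4 kg, with a rigid black rod handle: upright legs at y = +-57 mm (outside the end walls) joined by a straight level bar, 8 mm thick, along its y, 140 mm above the underside. Origin: centre of the underside; z up. The black parts in it cannot fall out. Stands loose on the bench; may be absent.
- bin1_bar (a point): Middle of the handle bar of bin1, 140 mm above the bin's origin, axes as the bin's. 57 mm of bar to either side, 75 mm free height under it down to the bin's rim.
- bin2: Small blue open bin, 90 (its x) x 110 (its y) x 65 mm high, 0.2-0.4 kg, with a rigid black rod handle: upright legs at y = +-57 mm (outside the end walls) joined by a straight level bar, 8 mm thick, along its y, 140 mm above the underside. Origin: centre of the underside; z up. The black parts in it cannot fall out. Stands loose on the bench; may be absent.
- bin2_bar (a point): Middle of the handle bar of bin2, 140 mm above the bin's origin, axes as the bin's. 57 mm of bar to either side, 75 mm free height under it down to the bin's rim.
- bin3: Small blue open bin, 90 (its x) x 110 (its y) x 65 mm high, 0.2-0.4 kg, with a rigid black rod handle: upright legs at y = +-57 mm (outside the end walls) joined by a straight level bar, 8 mm thick, along its y, 140 mm above the underside. Origin: centre of the underside; z up. The black parts in it cannot fall out. Stands loose on the bench; may be absent.
- bin3_bar (a point): Middle of the handle bar of bin3, 140 mm above the bin's origin, axes as the bin's. 57 mm of bar to either side, 75 mm free height under it down to the bin's rim.
- block1: Aluminium hanger block fixed to the bench, one of three alike; takes one bin. Origin: on the bench below the saddle; -x is its open front (towards the robot), z up. A post (90 mm wide, front face at x = +73 mm) carries two level steel prongs (rods 8 mm thick, y = +-36 mm, 64 mm finger room between), each with a V notch and an upturned tip (x = -30 mm, top 23 mm above the saddle).
- block2: Hanger block, just like block1 in shape, size and axes, at another place and yaw on the bench; takes one bin. Origin: on the bench below the saddle.
- block3: Hanger block, just like block1 in shape, size and axes, at another place and yaw on the bench; takes one bin. Origin: on the bench below the saddle.
- block1_saddle (a point): Saddle of block1, at block (0, 0, 165) mm, axes as the block's: where the bar's middle lies (bar along y) when a bin hangs in both notches, its body below the prongs (they reach 15 mm below this point), its underside 25 mm above the bench (base plate 12 mm). A bin comes in from the front, bar above the tips, rim below the prongs, then is let down.
- lever1 (a joint): Clamp lever of block1, rad: 0 = shut (level, pointing to the block's front, 4 mm above a hung bar, barring the way in and out); 1.8 = fully open (past upright, at its stop). Hinge axis along the block's y through block point (75, 0, 178) mm. Stays wherever it is left; 1 to 1.5 N at the grip moves it. Starts shut or slightly raised (up to 0.35).
- lever1_grip (a point): Centre of the round black grip at the end of lever1: cylinder 18 mm thick, 20 mm long along the block's y, 133 mm from the hinge, at block (75 - 133 cos q, 0, 178 + 133 sin q) mm for joint value q. The blade behind it is 14 mm wide.
- block2_saddle (a point): Saddle of block2, at block (0, 0, 165) mm, axes as the block's: where the bar's middle lies (bar along y) when a bin hangs in both notches, its body below the prongs (they reach 15 mm below this point), its underside 25 mm above the bench (base plate 12 mm). A bin comes in from the front, bar above the tips, rim below the prongs, then is let down.
- lever2 (a joint): Clamp lever of block2, rad: 0 = shut (level, pointing to the block's front, 4 mm above a hung bar, barring the way in and out); 1.8 = fully open (past upright, at its stop). Hinge axis along the block's y through block point (75, 0, 178) mm. Stays wherever it is left; 1 to 1.5 N at the grip moves it. Starts shut or slightly raised (up to 0.35).
- lever2_grip (a point): Centre of the round black grip at the end of lever2: cylinder 18 mm thick, 20 mm long along the block's y, 133 mm from the hinge, at block (75 - 133 cos q, 0, 178 + 133 sin q) mm for joint value q. The blade behind it is 14 mm wide.
- block3_saddle (a point): Saddle of block3, at block (0, 0, 165) mm, axes as the block's: where the bar's middle lies (bar along y) when a bin hangs in both notches, its body below the prongs (they reach 15 mm below this point), its underside 25 mm above the bench (base plate 12 mm). A bin comes in from the front, bar above the tips, rim below the prongs, then is let down.
- lever3 (a joint): Clamp lever of block3, rad: 0 = shut (level, pointing to the block's front, 4 mm above a hung bar, barring the way in and out); 1.8 = fully open (past upright, at its stop). Hinge axis along the block's y through block point (75, 0, 178) mm. Stays wherever it is left; 1 to 1.5 N at the grip moves it. Starts shut or slightly raised (up to 0.35).
- lever3_grip (a point): Centre of the round black grip at the end of lever3: cylinder 18 mm thick, 20 mm long along the block's y, 133 mm from the hinge, at block (75 - 133 cos q, 0, 178 + 133 sin q) mm for joint value q. The blade behind it is 14 mm wide.
- glue: Bystander: white glue bottle, 48 mm across and 130 mm tall, standing near the robot on its right; origin: centre of the underside. Not to be knocked over.
There are look-alikes about, which are no part of the job. Leave any orange look-alike of the bin3 alone.

How it is judged:
On the way, in this order (a step that is already met when the one before it is completed fails the run):
1. a clamp lever has been swung open (value of joint any of lever1, lever2, lever3 above 1.1 rad), for 0.1 s.
2. every bin hangs by its bar in the notches of a hanger block (((x of bin1_bar in the frame of block1_saddle between -0.014 and 0.014 m and y of bin1_bar in the frame of block1_saddle between -0.022 and 0.022 m and z of bin1_bar in the frame of block1_saddle between -0.012 and 0.012 m) or (x of bin1_bar in the frame of block2_saddle between -0.014 and 0.014 m and y of bin1_bar in the frame of block2_saddle between -0.022 and 0.022 m and z of bin1_bar in the frame of block2_saddle between -0.012 and 0.012 m) or (x of bin1_bar in the frame of block3_saddle between -0.014 and 0.014 m and y of bin1_bar in the frame of block3_saddle between -0.022 and 0.022 m and z of bin1_bar in the frame of block3_saddle between -0.012 and 0.012 m)) and angle between each of bin1, bin2, bin3's own z axis and vertical below 0.3 rad and ((x of bin2_bar in the frame of block1_saddle between -0.014 and 0.014 m and y of bin2_bar in the frame of block1_saddle between -0.022 and 0.022 m and z of bin2_bar in the frame of block1_saddle between -0.012 and 0.012 m) or (x of bin2_bar in the frame of block2_saddle between -0.014 and 0.014 m and y of bin2_bar in the frame of block2_saddle between -0.022 and 0.022 m and z of bin2_bar in the frame of block2_saddle between -0.012 and 0.012 m) or (x of bin2_bar in the frame of block3_saddle between -0.014 and 0.014 m and y of bin2_bar in the frame of block3_saddle between -0.022 and 0.022 m and z of bin2_bar in the frame of block3_saddle between -0.012 and 0.012 m)) and ((x of bin3_bar in the frame of block1_saddle between -0.014 and 0.014 m and y of bin3_bar in the frame of block1_saddle between -0.022 and 0.022 m and z of bin3_bar in the frame of block1_saddle between -0.012 and 0.012 m) or (x of bin3_bar in the frame of block2_saddle between -0.014 and 0.014 m and y of bin3_bar in the frame of block2_saddle between -0.022 and 0.022 m and z of bin3_bar in the frame of block2_saddle between -0.012 and 0.012 m) or (x of bin3_bar in the frame of block3_saddle between -0.014 and 0.014 m and y of bin3_bar in the frame of block3_saddle between -0.022 and 0.022 m and z of bin3_bar in the frame of block3_saddle between -0.012 and 0.012 m))), for 0.2 s.
At the end, for the whole second after the job is handed in: Every bin present hangs in a block with its bar middle within 14 mm (front-back), 22 mm (sideways) and 12 mm (height) of the saddle, upright within 0.3 rad and still (under 0.05 m/s), and all three levers are shut (under 0.12 rad) (all of step 2 and linear speed of each of bin1, bin2, bin3 below 0.05 m/s and value of joint each of lever1, lever2, lever3 below 0.12 rad); the robot touches nothing.
It fails at once if the glue bottle is knocked over (angle between glue's own z axis and vertical above 0.8 rad).
Of bin1, bin2, bin3 only 2 to 3 are there at a start; the rules pass over those that are not, and their reading is None.
At some moment in a run one of bin1, bin2, bin3 may be knocked a few centimetres aside while the robot is not near it.
It also fails if it takes over 210 s, if anything falls off the work surface, if the arm or the gripper's body presses on something with over 40 N, if the wrist force passes 120 N, or if a joint passes its speed limit or range.

## Working session

There is one attempt and no reset: what is moved stays moved. The work goes in short steps, Python scripts to look and compute and a tool call to move; the robot and the scene stay as the last step left them, time stands still between calls to the robot, and variables do not carry over. Pictures are saved under pics/ and viewed, at most 14 in all, crops included, and the job is handed in when it is done.

Besides the shell and the picture viewer there is one more tool, called as name([rows], argument=value, ...), one row to a line, values as JSON. servo_tool: Moves the arm, as the interface text tells. Its arguments: {"type":"object","properties":{"moves":{"type":"array","items":{"type":"object","properties":{"jaw":{"type":"number"},"dx":{"type":"number"},"dy":{"type":"number"},"dz":{"type":"number"},"roll":{"type":"number"}}}},"newtons":{"type":"number"}},"required":["moves"]}

```bash
mkdir -p pics; ls
python3 - <<'E'
from station import *
import cv2,numpy as np
s=get_state();print(s['t'],s['eef_pos'],s['ee_rot'],s['width'])
for n in("scene","top"):
    im,d=grab_frame(n);c=calibration(n);np.savez(f"pics/{n}0.npz",im=im,d=d,**c)
    print(n,c['intrinsics'].tolist(),(-c['R'].T@c['t']).tolist(),c['R'].round(3).tolist())
    cv2.imwrite(f"pics/{n}0.png",cv2.resize(im[...,::-1],(800,600)))
E
```

```text
pics
0.0 [0.22801286 0.63478756 0.22561507] [ 3.13992162e+00 -1.48159476e-04 -3.44923433e-01] 0.08747426247221281
scene [[359.86986129487525, 0.0, 253.1960045694893], [0.0, 359.86986129487525, 183.50972175814906], [0.0, 0.0, 1.0]] [1.1577021111001673, 0.08696567740689073, 0.9781892831469017] [[-0.098, 0.995, 0.01], [0.78, 0.083, -0.62], [-0.617, -0.053, -0.785]]
top [[430.00157073571233, 0.0, 252.51710733342273], [0.0, 430.00157073571233, 188.78324836614976], [0.0, 0.0, 1.0]] [0.33216857648326314, 0.006051006297922418, 1.248010910599412] [[0.016, -1.0, 0.003], [-0.99, -0.016, -0.137], [0.137, -0.001, -0.991]]
```

View pics/scene0.png

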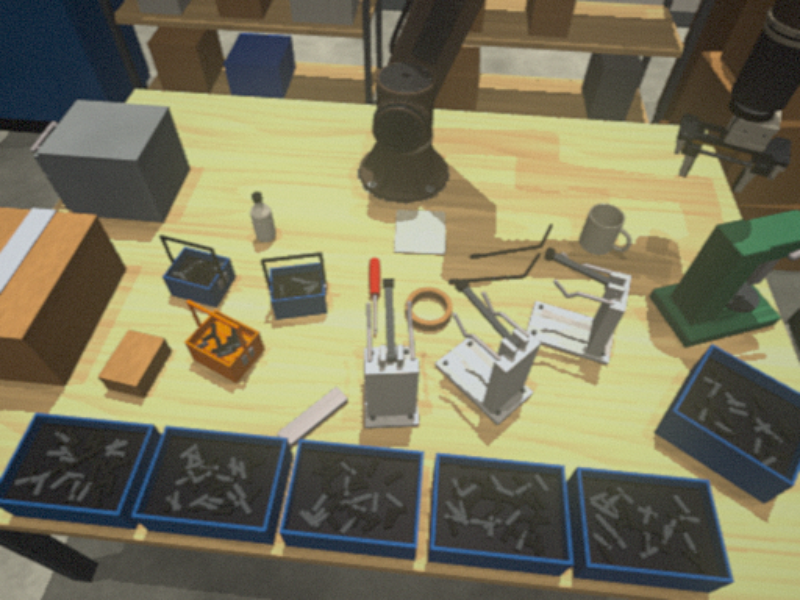

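View pics/top0.png

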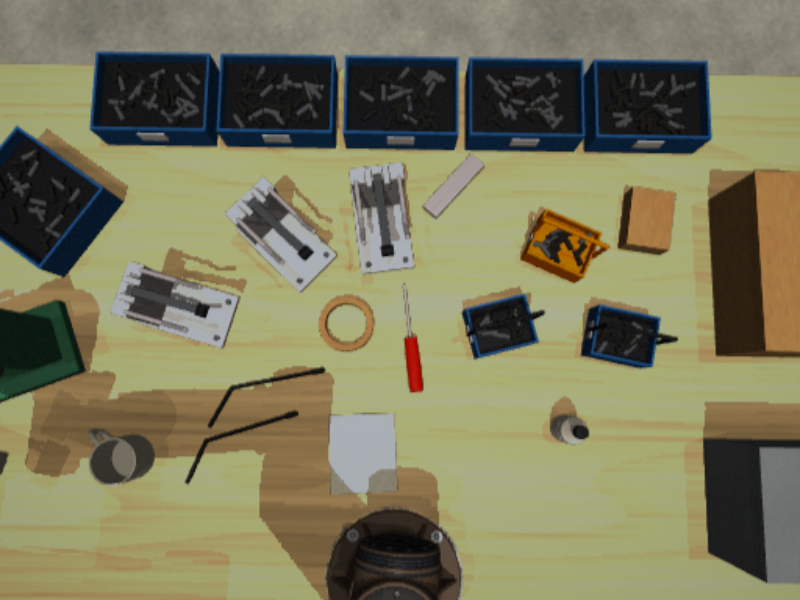

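The two small blue bins with rod handles are in the top view at (500,327) and (620,335). The orange look-alike is at (563,245) and stays put, and the big blue trays along the far edge have no handle. The blocks are at (380,218), (280,235) and (175,305), and the glue is at (570,430).

```bash
cat > h.py <<'E'
import numpy as np,cv2
def cloud(im,d,c):
    K=c['intrinsics'];v,u=np.mgrid[:d.shape[0],:d.shape[1]]
    p=np.stack([(u-K[0,2])/K[0,0]*d,(v-K[1,2])/K[1,1]*d,d],-1)
    return (p-c['t'])@c['R']
def load(n):
    z=np.load(f"pics/{n}.npz");return z['im'],z['d'],cloud(z['im'],z['d'],z)
def line(P):
    """centre of extremes, direction yaw, length, of xy points"""
    m=P[:,:2].mean(0);w=np.linalg.svd(P[:,:2]-m,full_matrices=False)[2][0];s=(P[:,:2]-m)@w
    return m+w*(s.min()+s.max())/2,np.degrees(np.arctan2(w[1],w[0])),np.ptp(s)
E
python3 - <<'E'
from h import *
for n in("top0","scene0"):
    im,d,P=load(n);hsv=cv2.cvtColor(im,cv2.COLOR_RGB2HSV);Z=P[...,2]
    print(n,'table z',np.median(Z[(abs(Z)<.03)]), 'zero',(d==0).mean())
    blue=(hsv[...,0]>95)&(hsv[...,0]<125)&(hsv[...,1]>120)&(Z>.02)&(Z<.085)
    k,l,st,ce=cv2.connectedComponentsWithStats(blue.astype(np.uint8))
    dark=im.max(-1)<70
    for i in range(1,k):
        if 60<st[i,4]<1200:
            Q=P[l==i];top=Q[Q[:,2]>.057]
            if len(top)<15: continue
            r=cv2.minAreaRect(top[:,:2].astype(np.float32)*1000)
            m=(np.hypot(P[...,0]-r[0][0]/1e3,P[...,1]-r[0][1]/1e3)<.09)&(Z>.1)&(Z<.16)
            print('blue',ce[i].round(),st[i,4],np.round(r[0]),np.round(r[1]),round(r[2]),'zmax',Q[:,2].max().round(3))
            if m.sum()>8: print('   bar',m.sum(),*line(P[m&(Z>.13)]),np.median(P[m&(Z>.13)][:,2]))
    # blocks
    hi=((Z>.1)&(Z<.35)&(P[...,0]>.3)&(P[...,0]<.85)&(P[...,1]<.55)&(P[...,1]>-.5)).astype(np.uint8)
    k,l,st,ce=cv2.connectedComponentsWithStats(hi)
    for i in range(1,k):
        if st[i,4]>25: Q=P[l==i];print('hi',ce[i].round(),st[i,4],Q.mean(0).round(3),Q[:,2].max().round(3))
E
```

```text
top0 table z 0.00013661551477650417 zero 0.004201253255208333
blue [ 8. 93.] 156 [759. 703.] [34. 85.] 29 zmax 0.085
blue [ 51. 148.] 725 [604. 577.] [  7. 176.] 55 zmax 0.085
blue [ 13. 159.] 80 [571. 675.] [100.   6.] 56 zmax 0.085
blue [316. 197.] 152 [ 471. -178.] [ 36. 110.] 15 zmax 0.069
   bar 153 [ 0.44685957 -0.18427582] 105.30294334368084 0.12059185815918008 0.14298257730789843
blue [399. 202.] 191 [ 461. -409.] [114.  33.] 83 zmax 0.07
   bar 168 [ 0.43212349 -0.4025127 ] 78.56691199369922 0.12150492346946612 0.14277654813904758
blue [323. 219.] 162 [ 424. -191.] [ 44. 111.] 16 zmax 0.072
   bar 153 [ 0.44685957 -0.18427582] 105.30294334368084 0.12059185815918008 0.14298257730789843
blue [397. 226.] 291 [ 411. -398.] [113.  51.] 82 zmax 0.071
   bar 168 [ 0.43212349 -0.4025127 ] 78.56691199369922 0.12150492346946612 0.14277654813904758
hi [243. 126.] 1049 [0.644 0.033 0.177] 0.222
hi [170. 138.] 1073 [0.608 0.218 0.178] 0.226
hi [368. 149.] 170 [ 0.597 -0.298  0.139] 0.148
hi [ 96. 189.] 1154 [0.474 0.4   0.175] 0.223
hi [325. 205.] 153 [ 0.446 -0.183  0.141] 0.149
hi [409. 212.] 168 [ 0.432 -0.401  0.14 ] 0.148
scene0 table z 0.0008257664967592374 zero 0.003916422526041667
blue [216. 339.] 516 [875.   1.] [205. 134.] 90 zmax 0.084
blue [322. 343.] 591 [867. 232.] [210. 148.] 90 zmax 0.085
blue [443. 310.] 66 [800. 532.] [94. 42.] 60 zmax 0.083
blue [404. 356.] 416 [922. 434.] [237. 108.] 60 zmax 0.084
hi [120. 157.] 129 [ 0.433 -0.4    0.135] 0.147
hi [383. 184.] 938 [0.489 0.401 0.174] 0.222
hi [186. 166.] 146 [ 0.448 -0.182  0.136] 0.148
hi [250. 226.] 1343 [0.662 0.038 0.168] 0.221
hi [321. 218.] 1270 [0.62  0.222 0.172] 0.225
hi [137. 202.] 152 [ 0.599 -0.294  0.136] 0.147
```

Run:
```python
from h import *
im,d,P=load("top0");im2,d2,P2=load("scene0")
C=[(.644,.033),(.608,.218),(.474,.40)]
out=[]
for A in (P,P2):
  row=[]
  for c in C:
    g=np.full((300,266,3),255,np.uint8);Q=A.reshape(-1,3);Q=Q[(Q[:,2]>.1)&(Q[:,2]<.3)]
    for x,y,z in Q[np.argsort(Q[:,2])]:
        u=int(133-(y-c[1])*1000);v=int(150-(x-c[0])*1000)
        if 0<u<266 and 0<v<300:
            col=cv2.applyColorMap(np.uint8([[np.clip((z-.14)/.09*255,0,255)]]),cv2.COLORMAP_JET)[0,0]
            cv2.circle(g,(u,v),1,col.tolist(),-1)
    cv2.rectangle(g,(0,0),(265,299),0,1);row.append(g)
  out.append(np.hstack(row))
cv2.imwrite("pics/map.png",np.vstack(out))
```

```text
(no output)
```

View pics/map.png

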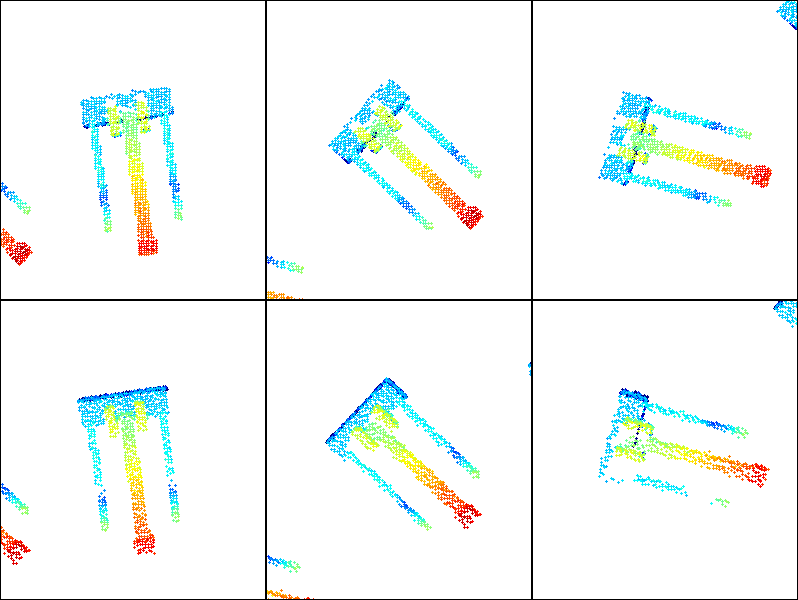

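Top map: each block shows a post, two prongs with upturned tips, and a raised lever (red grip). I'll fit the poses from those.

Run:
```python
from h import *
Ps=[load(n)[2].reshape(-1,3) for n in("top0","scene0")]
init=[((.644,.033),(.545,.019)),((.608,.218),(.54,.11+.03)),((.474,.40),(.447,.297))]
init=[((.655,.015),(.545,.02)),((.620,.22),(.545,.12)),((.48,.37),(.45,.28))]
for name,(h,g) in zip("ABC",init):
    g=np.array(g);
    for k,Q in enumerate(Ps):
        Q=Q[(Q[:,2]>.145)&(Q[:,2]<.26)&(np.hypot(*(Q[:,:2]-h).T)<.16)]
        G=Q[Q[:,2]>.205]; gm=G[:,:2].mean(0)
        yaw=np.arctan2(*(np.array(h)-gm)[::-1]); o=np.array(h)
        # refine yaw by prongs
        for it in range(4):
            R=np.array([[np.cos(yaw),-np.sin(yaw)],[np.sin(yaw),np.cos(yaw)]])
            b=(Q[:,:2]-o)@R
            y0=0
            lev=(Q[:,2]>.19)&(b[:,0]<20e-3)
            mid=np.median(b[lev,1]);b[:,1]-=mid;o=o+R@[0,mid]
            s=[];c=[]
            for sg in(1,-1):
                m=(abs(b[:,1]*sg-.036)<.012)&(b[:,0]<np.percentile(b[:,0],75)-.02)&(Q[:,2]<.195)
                if m.sum()>20: f=np.polyfit(b[m,0],b[m,1],1);s.append(f[0]);c.append((f[1],m.sum()))
            yaw+=np.arctan(np.mean(s))
        R=np.array([[np.cos(yaw),-np.sin(yaw)],[np.sin(yaw),np.cos(yaw)]]);b=(Q[:,:2]-o)@R
        pr=(abs(abs(b[:,1])-.036)<.012)
        tips=[b[pr&(np.sign(b[:,1])==sg)&(Q[:,2]<.2)][:,0] for sg in(1,-1)]
        tipx=[np.sort(t)[2] for t in tips]
        ym=np.mean([x for x,_ in c]) if len(c)==2 else 0
        notch=pr&(Q[:,2]<.162)
        xs=b[pr,0]-np.mean(tipx)-.033
        prof=[(int(1e3*a),np.round(1e3*np.median(Q[pr][(xs>=a)&(xs<a+.01),2]))) for a in np.arange(-.04,.07,.01) if ((xs>=a)&(xs<a+.01)).any()]
        org=o+R@[np.mean(tipx)+.033,ym]
        print(name,k,'yaw',np.degrees(yaw).round(1),'slopes',np.round(s,3),'y',np.round(c,4).tolist(),'tips',np.round(tipx,4),'saddle',org.round(4))
        print('  grip',G.mean(0).round(4),'q~',np.arcsin((G[:,2].max()-.187)/.133).round(2),'grip dist hinge',np.hypot(*(gm-org-R@[.075,0])).round(3)); print('  ',prof)
```

```text
A 0 yaw 8.4 slopes [ 0.001 -0.003] y [[0.0357, 104.0], [-0.0361, 104.0]] tips [-0.0856 -0.0841] saddle [0.6028 0.0268]
  grip [0.5591 0.0203 0.2125] q~ 0.27 grip dist hinge 0.119
   [(-40, np.float64(186.0)), (-30, np.float64(183.0)), (-19, np.float64(172.0)), (-9, np.float64(162.0)), (0, np.float64(164.0)), (10, np.float64(172.0)), (20, np.float64(172.0)), (30, np.float64(173.0)), (40, np.float64(172.0)), (50, np.float64(172.0)), (60, np.float64(173.0)), (70, np.float64(167.0))]
A 1 yaw 7.8 slopes [ 0.009 -0.009] y [[0.0366, 106.0], [-0.036, 104.0]] tips [-0.0858 -0.0862] saddle [0.6022 0.0293]
  grip [0.5621 0.0236 0.2123] q~ 0.25 grip dist hinge 0.115
   [(-40, np.float64(186.0)), (-30, np.float64(182.0)), (-19, np.float64(171.0)), (-9, np.float64(162.0)), (0, np.float64(163.0)), (10, np.float64(173.0)), (20, np.float64(174.0)), (30, np.float64(174.0)), (40, np.float64(174.0)), (50, np.float64(173.0)), (60, np.float64(174.0)), (70, np.float64(170.0))]
B 0 yaw 46.7 slopes [-0.001  0.001] y [[0.0354, 96.0], [-0.036, 104.0]] tips [-0.0856 -0.0857] saddle [0.5791 0.1865]
  grip [0.551
[... 1108 characters left out ...]
float64(162.0)), (0, np.float64(165.0)), (10, np.float64(172.0)), (20, np.float64(172.0)), (30, np.float64(172.0)), (40, np.float64(172.0)), (50, np.float64(173.0)), (60, np.float64(173.0)), (70, np.float64(168.0))]
C 1 yaw 74.3 slopes [-0.001  0.001] y [[0.0386, 54.0], [-0.0338, 104.0]] tips [-0.0471 -0.0471] saddle [0.4647 0.3611]
  grip [0.4542 0.3191 0.2122] q~ 0.26 grip dist hinge 0.118
   [(-40, np.float64(185.0)), (-30, np.float64(181.0)), (-19, np.float64(170.0)), (-9, np.float64(161.0)), (0, np.float64(164.0)), (10, np.float64(172.0)), (20, np.float64(173.0)), (30, np.float64(173.0)), (40, np.float64(173.0)), (50, np.float64(173.0)), (60, np.float64(173.0)), (70, np.float64(162.0))]
```

Run:
```python
from h import *
im,d,P=load("scene0");Q=P.reshape(-1,3)
yaw=-.345;R=np.array([[np.cos(yaw),np.sin(yaw)],[np.sin(yaw),-np.cos(yaw)]])
t=np.array([.228,.6348])
m=(np.hypot(*(Q[:,:2]-t).T)<.2)&(Q[:,2]>.2);b=(Q[m,:2]-t)@R;z=Q[m,2]-.2256
for a in np.arange(0,.24,.02):
    k=(z>=a)&(z<a+.02)
    if k.sum()>3: print(round(a,2),k.sum(),'toolx',b[k,0].min().round(3),b[k,0].max().round(3),'tooly',b[k,1].min().round(3),b[k,1].max().round(3))
from station import *
c=calibration("wrist");s=get_state()
C=-c['R'].T@c['t'];print('cam',C-s['eef_pos'],'in tool xy',(C-s['eef_pos'])[:2]@R,'axis',c['R'][2])
```

```text
0.0 158 toolx -0.007 0.192 tooly -0.062 0.057
0.02 964 toolx -0.007 0.191 tooly -0.16 0.06
0.04 68 toolx -0.009 0.014 tooly -0.067 0.062
0.06 133 toolx -0.011 0.042 tooly -0.091 0.086
0.08 430 toolx -0.034 0.043 tooly -0.097 0.094
0.1 807 toolx -0.041 0.044 tooly -0.099 0.094
0.12 204 toolx -0.021 0.031 tooly -0.053 0.015
0.14 92 toolx -0.011 0.041 tooly -0.05 0.015
0.16 328 toolx -0.022 0.044 tooly -0.053 0.035
0.18 119 toolx 0.0 0.049 tooly -0.043 0.043
0.2 277 toolx -0.004 0.051 tooly -0.047 0.043
0.22 293 toolx -0.002 0.049 tooly -0.048 0.043
cam [ 0.06217866 -0.02185169  0.15777473] in tool xy [ 0.06590498 -0.00046452] axis [-0.2354623   0.08312966 -0.96832173]
```

servo_tool([
  {"dz": 0.05,"jaw": 0.6},
  {"dz": 0.05},
  {"dx": 0.02,"dy": -0.0384,"roll": 1.75},
  {"dx": 0.02,"dy": -0.0384,"roll": 1.75},
  {"dx": 0.02,"dy": -0.0384,"roll": 1.75},
  {"dx": 0.02,"dy": -0.0384,"roll": 1.75},
  {"dx": 0.02,"dy": -0.0384,"roll": 1.75},
  {"dx": 0.02,"dy": -0.0384,"roll": 1.75},
  {"dx": 0.02,"dy": -0.0384,"roll": 1.75},
  {"dx": 0.02,"dy": -0.0384,"roll": 1.75},
], newtons=10)

```text
$.moves[0]: bad value
```

servo_tool([
  {"dx": 0.02,"dy": -0.0384,"roll": 1.75},
  {"dx": 0.02,"dy": -0.0384,"roll": 1.75},
  {"dx": 0.02,"dy": -0.0384,"roll": 1.75},
  {"dx": 0.02,"dy": -0.0384,"roll": 1.75},
  {"dx": 0.02,"dy": -0.0384,"roll": 1.75},
  {"dx": 0.02,"dy": -0.0384,"roll": 1.75},
  {"dx": 0.02,"dy": -0.0384,"roll": 1.75},
  {"dx": 0.02,"dy": -0.0384,"roll": 1.75},
  {},
  {},
])

```text
$.moves[0]: bad value
```

servo_tool([
  {"dx": 0,"dy": 0,"dz": 0.05,"roll": 0,"jaw": 0.6},
  {"dx": 0,"dy": 0,"dz": 0.05,"roll": 0,"jaw": 0.6},
  {"dx": 0.02,"dy": -0.0384,"dz": 0,"roll": 1.75,"jaw": 0.6},
  {"dx": 0.02,"dy": -0.0384,"dz": 0,"roll": 1.75,"jaw": 0.6},
  {"dx": 0.02,"dy": -0.0384,"dz": 0,"roll": 1.75,"jaw": 0.6},
  {"dx": 0.02,"dy": -0.0384,"dz": 0,"roll": 1.75,"jaw": 0.6},
  {"dx": 0.02,"dy": -0.0384,"dz": 0,"roll": 1.75,"jaw": 0.6},
  {"dx": 0.02,"dy": -0.0384,"dz": 0,"roll": 1.75,"jaw": 0.6},
  {"dx": 0.02,"dy": -0.0384,"dz": 0,"roll": 1.75,"jaw": 0.6},
  {"dx": 0.02,"dy": -0.0384,"dz": 0,"roll": 1.75,"jaw": 0.6},
], newtons=10)

```text
t: 1.35
eef_pos: [0.3884, 0.3266, 0.3263]
ee_rot: [3.141, 0.0, -0.099]
force: [0.6, -0.2, 0.0]
width: 0.0528
gripper_force: 0.0
```

servo_tool([
  {"dx": 0.02,"dy": -0.0384,"dz": 0,"roll": 1.75,"jaw": 0.6},
  {"dx": 0.02,"dy": -0.0384,"dz": 0,"roll": 1.75,"jaw": 0.6},
  {"dx": 0.02,"dy": -0.0384,"dz": 0,"roll": 1.75,"jaw": 0.6},
  {"dx": 0.02,"dy": -0.0384,"dz": 0,"roll": 1.75,"jaw": 0.6},
  {"dx": 0.02,"dy": -0.0384,"dz": 0,"roll": 1.75,"jaw": 0.6},
  {"dx": 0.02,"dy": -0.0384,"dz": 0,"roll": 1.75,"jaw": 0.6},
  {"dx": 0.02,"dy": -0.0384,"dz": 0,"roll": 1.75,"jaw": 0.6},
  {"dx": 0.02,"dy": -0.0384,"dz": 0,"roll": 1.75,"jaw": 0.6},
  {"dx": 0,"dy": 0,"dz": 0,"roll": 0,"jaw": 0.6},
  {"dx": 0,"dy": 0,"dz": 0,"roll": 0,"jaw": 0.6},
])

```text
t: 2.6
eef_pos: [0.5479, 0.0207, 0.3261]
ee_rot: [-3.142, 0.001, 0.143]
force: [-0.4, -0.3, 0.1]
width: 0.0528
gripper_force: 0.0
```

servo_tool([
  {"dx": 0.001,"dy": 0,"dz": -0.04,"roll": 0,"jaw": 0.6},
  {"dx": 0.001,"dy": 0,"dz": -0.04,"roll": 0,"jaw": 0.6},
  {"dx": 0,"dy": 0,"dz": -0.03,"roll": 0,"jaw": 0.6},
  {"dx": 0,"dy": 0,"dz": -0.02,"roll": 0,"jaw": 0.6},
  {"dx": 0,"dy": 0,"dz": 0,"roll": 0,"jaw": 0.1},
  {"dx": 0,"dy": 0,"dz": 0,"roll": 0,"jaw": 0.1},
  {"dx": 0,"dy": 0,"dz": 0,"roll": 0,"jaw": 0.1},
  {"dx": 0,"dy": 0,"dz": 0,"roll": 0,"jaw": 0.1},
  {"dx": 0,"dy": 0,"dz": 0,"roll": 0,"jaw": 0.1},
  {"dx": 0,"dy": 0,"dz": 0,"roll": 0,"jaw": 0.1},
])

```text
t: 3.85
eef_pos: [0.5507, 0.0198, 0.1974]
ee_rot: [3.14, -0.001, 0.144]
force: [1.2, -4.5, 0.6]
width: 0.0198
gripper_force: 10.0
```

Run:
```python
from math import *
# lever arc increments in world per block: q0->1.8, n rows
for n,y in(("A",8.2),("B",46.6),("C",74.3)):
    q=[.27+(1.78-.27)*i/10 for i in range(11)]
    for a,b in zip(q,q[1:]):
        dr=-133*(cos(b)-cos(a));print(n,round(dr*cos(radians(y))/1e3,4),round(dr*sin(radians(y))/1e3,4),round(133*(sin(b)-sin(a))/1e3,4))
```

```text
A 0.0067 0.001 0.0189
A 0.0095 0.0014 0.0176
A 0.012 0.0017 0.016
A 0.0142 0.002 0.014
A 0.0161 0.0023 0.0117
A 0.0177 0.0026 0.0091
A 0.0189 0.0027 0.0063
A 0.0196 0.0028 0.0034
A 0.0199 0.0029 0.0003
A 0.0197 0.0028 -0.0027
B 0.0047 0.0049 0.0189
B 0.0066 0.0069 0.0176
B 0.0083 0.0088 0.016
B 0.0099 0.0104 0.014
B 0.0112 0.0119 0.0117
B 0.0123 0.013 0.0091
B 0.0131 0.0138 0.0063
B 0.0136 0.0144 0.0034
B 0.0138 0.0146 0.0003
B 0.0137 0.0144 -0.0027
C 0.0018 0.0065 0.0189
C 0.0026 0.0092 0.0176
C 0.0033 0.0117 0.016
C 0.0039 0.0138 0.014
C 0.0044 0.0157 0.0117
C 0.0048 0.0172 0.0091
C 0.0052 0.0183 0.0063
C 0.0054 0.019 0.0034
C 0.0054 0.0193 0.0003
C 0.0054 0.0191 -0.0027
```

servo_tool([
  {"dx": 0.0067,"dy": 0.001,"dz": 0.0189,"roll": 0,"jaw": 0.1},
  {"dx": 0.0095,"dy": 0.0014,"dz": 0.0176,"roll": 0,"jaw": 0.1},
  {"dx": 0.012,"dy": 0.0017,"dz": 0.016,"roll": 0,"jaw": 0.1},
  {"dx": 0.0142,"dy": 0.002,"dz": 0.014,"roll": 0,"jaw": 0.1},
  {"dx": 0.0161,"dy": 0.0023,"dz": 0.0117,"roll": 0,"jaw": 0.1},
  {"dx": 0.0177,"dy": 0.0026,"dz": 0.0091,"roll": 0,"jaw": 0.1},
  {"dx": 0.0189,"dy": 0.0027,"dz": 0.0063,"roll": 0,"jaw": 0.1},
  {"dx": 0.0196,"dy": 0.0028,"dz": 0.0034,"roll": 0,"jaw": 0.1},
  {"dx": 0.0199,"dy": 0.0029,"dz": 0.0003,"roll": 0,"jaw": 0.1},
  {"dx": 0.0197,"dy": 0.0028,"dz": -0.0027,"roll": 0,"jaw": 0.1},
])

```text
t: 5.1
eef_pos: [0.7052, 0.0426, 0.2927]
ee_rot: [3.141, -0.002, 0.144]
force: [-1.7, -1.5, 1.2]
width: 0.0198
gripper_force: 10.0
```

servo_tool([
  {"dx": 0.003,"dy": 0,"dz": 0,"roll": 0,"jaw": 0.1},
  {"dx": 0.002,"dy": 0,"dz": 0,"roll": 0,"jaw": 0.1},
  {"dx": 0,"dy": 0,"dz": 0,"roll": 0,"jaw": 0.6},
  {"dx": 0,"dy": 0,"dz": 0,"roll": 0,"jaw": 0.6},
  {"dx": 0,"dy": 0,"dz": 0,"roll": 0,"jaw": 0.6},
  {"dx": 0,"dy": 0,"dz": 0.05,"roll": 0,"jaw": 0.6},
  {"dx": 0,"dy": 0,"dz": 0.05,"roll": 0,"jaw": 0.6},
  {"dx": 0,"dy": 0,"dz": 0,"roll": 0,"jaw": 0.6},
  {"dx": 0,"dy": 0,"dz": 0,"roll": 0,"jaw": 0.6},
  {"dx": 0,"dy": 0,"dz": 0,"roll": 0,"jaw": 0.6},
])

```text
t: 6.35
eef_pos: [0.709, 0.0431, 0.3897]
ee_rot: [3.142, 0.002, 0.144]
force: [0.2, -1.0, 0.1]
width: 0.0526
gripper_force: 0.0
```

servo_tool([
  {"dx": -0.0236,"dy": 0.0241,"dz": 0,"roll": -10.36,"jaw": 0.6},
  {"dx": -0.0236,"dy": 0.0241,"dz": 0,"roll": -10.36,"jaw": 0.6},
  {"dx": -0.0236,"dy": 0.0241,"dz": 0,"roll": -10.36,"jaw": 0.6},
  {"dx": -0.0236,"dy": 0.0241,"dz": 0,"roll": -10.36,"jaw": 0.6},
  {"dx": -0.0236,"dy": 0.0241,"dz": 0,"roll": -10.36,"jaw": 0.6},
  {"dx": -0.0236,"dy": 0.0241,"dz": -0.01,"roll": -10.36,"jaw": 0.6},
  {"dx": -0.0236,"dy": 0.0241,"dz": -0.01,"roll": -10.36,"jaw": 0.6},
  {"dx": -0.0236,"dy": 0.0241,"dz": -0.01,"roll": -10.36,"jaw": 0.6},
  {"dx": -0.0236,"dy": 0.0241,"dz": -0.01,"roll": -10.36,"jaw": 0.6},
  {"dx": -0.0236,"dy": 0.0241,"dz": -0.01,"roll": -10.36,"jaw": 0.6},
])

```text
t: 7.6
eef_pos: [0.4723, 0.2844, 0.3399]
ee_rot: [3.141, -0.001, -1.67]
force: [-0.1, -0.5, 0.3]
width: 0.0524
gripper_force: 0.0
```

servo_tool([
  {"dx": -0.0233,"dy": 0.0244,"dz": -0.01,"roll": -10.36,"jaw": 0.6},
  {"dx": 0,"dy": 0,"dz": 0,"roll": 0,"jaw": 0.6},
  {"dx": 0,"dy": 0,"dz": 0,"roll": 0,"jaw": 0.6},
  {"dx": 0,"dy": 0,"dz": 0,"roll": 0,"jaw": 0.6},
  {"dx": 0,"dy": 0,"dz": 0,"roll": 0,"jaw": 0.6},
  {"dx": 0,"dy": 0,"dz": 0,"roll": 0,"jaw": 0.6},
  {"dx": 0,"dy": 0,"dz": 0,"roll": 0,"jaw": 0.6},
  {"dx": 0,"dy": 0,"dz": 0,"roll": 0,"jaw": 0.6},
  {"dx": 0,"dy": 0,"dz": 0,"roll": 0,"jaw": 0.6},
  {"dx": 0,"dy": 0,"dz": 0,"roll": 0,"jaw": 0.6},
])

```text
t: 8.85
eef_pos: [0.4501, 0.3085, 0.3312]
ee_rot: [-3.142, 0.0, -1.845]
force: [0.9, 0.1, -0.6]
width: 0.0527
gripper_force: 0.0
```

Pose as intended. Descend, pinch and swing lever C.

servo_tool([
  {"dx": 0,"dy": 0,"dz": -0.045,"roll": 0,"jaw": 0.6},
  {"dx": 0,"dy": 0,"dz": -0.045,"roll": 0,"jaw": 0.6},
  {"dx": 0,"dy": 0,"dz": -0.03,"roll": 0,"jaw": 0.6},
  {"dx": 0,"dy": 0,"dz": -0.015,"roll": 0,"jaw": 0.6},
  {"dx": 0,"dy": 0,"dz": 0,"roll": 0,"jaw": 0.1},
  {"dx": 0,"dy": 0,"dz": 0,"roll": 0,"jaw": 0.1},
  {"dx": 0,"dy": 0,"dz": 0,"roll": 0,"jaw": 0.1},
  {"dx": 0,"dy": 0,"dz": 0,"roll": 0,"jaw": 0.1},
  {"dx": 0,"dy": 0,"dz": 0,"roll": 0,"jaw": 0.1},
  {"dx": 0,"dy": 0,"dz": 0,"roll": 0,"jaw": 0.1},
])

```text
t: 10.1
eef_pos: [0.4484, 0.309, 0.196]
ee_rot: [3.139, 0.001, -1.845]
force: [-8.5, 4.1, 0.2]
width: 0.0199
gripper_force: 10.0
```

servo_tool([
  {"dx": 0.0018,"dy": 0.0065,"dz": 0.0189,"roll": 0,"jaw": 0.1},
  {"dx": 0.0026,"dy": 0.0092,"dz": 0.0176,"roll": 0,"jaw": 0.1},
  {"dx": 0.0033,"dy": 0.0117,"dz": 0.016,"roll": 0,"jaw": 0.1},
  {"dx": 0.0039,"dy": 0.0138,"dz": 0.014,"roll": 0,"jaw": 0.1},
  {"dx": 0.0044,"dy": 0.0157,"dz": 0.0117,"roll": 0,"jaw": 0.1},
  {"dx": 0.0048,"dy": 0.0172,"dz": 0.0091,"roll": 0,"jaw": 0.1},
  {"dx": 0.0052,"dy": 0.0183,"dz": 0.0063,"roll": 0,"jaw": 0.1},
  {"dx": 0.0054,"dy": 0.019,"dz": 0.0034,"roll": 0,"jaw": 0.1},
  {"dx": 0.0054,"dy": 0.0193,"dz": 0.0003,"roll": 0,"jaw": 0.1},
  {"dx": 0.0054,"dy": 0.0191,"dz": -0.0027,"roll": 0,"jaw": 0.1},
])

```text
t: 11.35
eef_pos: [0.4905, 0.4595, 0.2916]
ee_rot: [3.139, 0.001, -1.844]
force: [-9.7, 0.8, 2.1]
width: 0.0195
gripper_force: 10.0
```

servo_tool([
  {"dx": 0.001,"dy": 0.003,"dz": 0,"roll": 0,"jaw": 0.1},
  {"dx": 0.0005,"dy": 0.002,"dz": 0,"roll": 0,"jaw": 0.1},
  {"dx": 0,"dy": 0,"dz": 0,"roll": 0,"jaw": 0.6},
  {"dx": 0,"dy": 0,"dz": 0,"roll": 0,"jaw": 0.6},
  {"dx": 0,"dy": 0,"dz": 0,"roll": 0,"jaw": 0.6},
  {"dx": 0,"dy": 0,"dz": 0.05,"roll": 0,"jaw": 0.6},
  {"dx": 0,"dy": 0,"dz": 0.04,"roll": 0,"jaw": 0.6},
  {"dx": 0,"dy": -0.05,"dz": 0,"roll": 0,"jaw": 0.6},
  {"dx": 0,"dy": -0.05,"dz": 0,"roll": 0,"jaw": 0.6},
  {"dx": 0,"dy": -0.05,"dz": 0,"roll": 0,"jaw": 0.6},
])

```text
t: 12.6
eef_pos: [0.4938, 0.3116, 0.381]
ee_rot: [-3.141, 0.0, -1.845]
force: [-0.2, 0.1, -0.7]
width: 0.0525
gripper_force: 0.0
```

```bash
cat > bins.py <<'E'
from h import *
from station import *
import sys
def look(tag):
    im,d=grab_frame("top");c=calibration("top");np.savez(f"pics/{tag}.npz",im=im,d=d,**c)
    cv2.imwrite(f"pics/{tag}.png",cv2.resize(im[...,::-1],(800,600)))
    P=cloud(im,d,c);Z=P[...,2];hsv=cv2.cvtColor(im,cv2.COLOR_RGB2HSV)
    hi=((Z>.128)&(Z<.155)&(P[...,0]>.25)&(P[...,0]<.85)&(P[...,1]<-.08)&(P[...,1]>-.55)).astype(np.uint8)
    k,l,st,ce=cv2.connectedComponentsWithStats(hi)
    for i in range(1,k):
        if st[i,4]>40:
            Q=P[l==i];m,a,L=line(Q);print('bar',ce[i].round(),m.round(4),round(a,1),L.round(3),np.median(Q[:,2]).round(3))
    for n,o,y in(("A",(.6028,.0268),8.4),("B",(.5791,.1865),46.7),("C",(.463,.3578),74.3)):
        y=np.radians(y);R=np.array([[np.cos(y),-np.sin(y)],[np.sin(y),np.cos(y)]]);b=(P[...,:2]-o)@R
        m=(abs(b[...,1])<.03)&(abs(b[...,0])<.16)&(Z>.195)&(Z<.33)
        if m.sum()>5: q=np.argmax(np.where(m,Z,0));print('lever',n,'top z',Z.flat[q].round(3),'at x',b[...,0].flat[q].round(3))
look(sys.argv[1])
E
python3 bins.py top1
```

```text
bar [368. 149.] [ 0.5974 -0.2971] -113.6 0.119 0.143
bar [326. 205.] [ 0.447  -0.1847] 105.3 0.121 0.143
bar [410. 212.] [ 0.4322 -0.4023] 78.6 0.121 0.143
bar [372. 276.] [ 0.2673 -0.3037] 125.5 0.022 0.13
lever A top z 0.319 at x 0.1
lever B top z 0.226 at x -0.056
lever C top z 0.319 at x 0.095
```

```bash
python3 -c "
import cv2
im=cv2.imread('pics/top1.png');c=im[190:390,450:700];cv2.imwrite('pics/crop1.png',cv2.resize(c,None,fx=3,fy=3,interpolation=2))"
```

```text
(no output)
```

View pics/crop1.png

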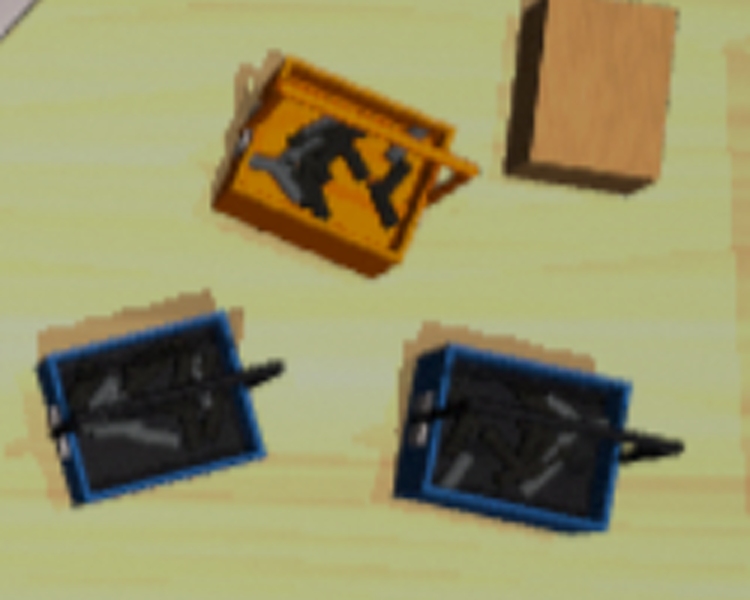

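servo_tool([
  {"dx": -0.0047,"dy": -0.0496,"dz": -0.008,"roll": 3.1,"jaw": 0.6},
  {"dx": -0.0047,"dy": -0.0496,"dz": -0.008,"roll": 3.1,"jaw": 0.6},
  {"dx": -0.0047,"dy": -0.0496,"dz": -0.008,"roll": 3.1,"jaw": 0.6},
  {"dx": -0.0047,"dy": -0.0496,"dz": -0.008,"roll": 3.1,"jaw": 0.6},
  {"dx": -0.0047,"dy": -0.0496,"dz": -0.008,"roll": 3.1,"jaw": 0.6},
  {"dx": -0.0047,"dy": -0.0496,"dz": -0.008,"roll": 3.1,"jaw": 0.6},
  {"dx": -0.0047,"dy": -0.0496,"dz": -0.008,"roll": 3.1,"jaw": 0.6},
  {"dx": -0.0047,"dy": -0.0496,"dz": -0.008,"roll": 3.1,"jaw": 0.6},
  {"dx": -0.0047,"dy": -0.0496,"dz": -0.008,"roll": 3.1,"jaw": 0.6},
  {"dx": -0.0047,"dy": -0.0492,"dz": -0.008,"roll": 3.1,"jaw": 0.6},
], newtons=30)

```text
t: 13.9
eef_pos: [0.4465, -0.1842, 0.301]
ee_rot: [-3.14, -0.0, -1.302]
force: [0.6, 0.4, 0.7]
width: 0.0528
gripper_force: 0.0
```

Both blue handled bins are confirmed at crop (160,410) and (520,440); the orange one at (340,165) is left alone. Grasping the nearer bin.

servo_tool([
  {"dx": 0,"dy": 0,"dz": -0.05,"roll": 0,"jaw": 0.6},
  {"dx": 0,"dy": 0,"dz": -0.05,"roll": 0,"jaw": 0.6},
  {"dx": 0,"dy": 0,"dz": -0.04,"roll": 0,"jaw": 0.6},
  {"dx": 0,"dy": 0,"dz": -0.034,"roll": 0,"jaw": 0.6},
  {"dx": 0,"dy": 0,"dz": 0,"roll": 0,"jaw": 0},
  {"dx": 0,"dy": 0,"dz": 0,"roll": 0,"jaw": 0},
  {"dx": 0,"dy": 0,"dz": 0,"roll": 0,"jaw": 0},
  {"dx": 0,"dy": 0,"dz": 0,"roll": 0,"jaw": 0},
  {"dx": 0,"dy": 0,"dz": 0,"roll": 0,"jaw": 0},
  {"dx": 0,"dy": 0,"dz": 0,"roll": 0,"jaw": 0},
])

```text
t: 15.15
eef_pos: [0.4466, -0.1825, 0.1272]
ee_rot: [3.141, -0.0, -1.304]
force: [-2.5, 0.4, 6.6]
width: 0.0067
gripper_force: 30.0
```

servo_tool([
  {"dx": 0,"dy": 0,"dz": 0.005,"roll": 0,"jaw": 0},
  {"dx": 0,"dy": 0,"dz": 0.01,"roll": 0,"jaw": 0},
  {"dx": 0,"dy": 0,"dz": 0.015,"roll": 0,"jaw": 0},
  {"dx": 0,"dy": 0,"dz": 0.02,"roll": 0,"jaw": 0},
  {"dx": 0,"dy": 0,"dz": 0.015,"roll": 0,"jaw": 0},
  {"dx": 0,"dy": 0,"dz": 0.01,"roll": 0,"jaw": 0},
  {"dx": 0,"dy": 0,"dz": 0.005,"roll": 0,"jaw": 0},
  {"dx": 0,"dy": 0,"dz": 0,"roll": 0,"jaw": 0},
  {"dx": 0,"dy": 0,"dz": 0,"roll": 0,"jaw": 0},
  {"dx": 0,"dy": 0,"dz": 0,"roll": 0,"jaw": 0},
])

```text
t: 16.4
eef_pos: [0.4466, -0.1823, 0.2063]
ee_rot: [3.141, 0.0, -1.304]
force: [0.9, 0.0, -4.3]
width: 0.0068
gripper_force: 30.0
```

servo_tool([
  {"dx": -0.0007,"dy": 0.015,"dz": 0,"roll": 2,"jaw": 0},
  {"dx": -0.0007,"dy": 0.028,"dz": 0,"roll": 4,"jaw": 0},
  {"dx": -0.0007,"dy": 0.028,"dz": 0,"roll": 4,"jaw": 0},
  {"dx": -0.0007,"dy": 0.028,"dz": 0,"roll": 4,"jaw": 0},
  {"dx": -0.0007,"dy": 0.028,"dz": 0,"roll": 4,"jaw": 0},
  {"dx": -0.0007,"dy": 0.028,"dz": 0,"roll": 4,"jaw": 0},
  {"dx": -0.0007,"dy": 0.028,"dz": 0,"roll": 4,"jaw": 0},
  {"dx": -0.0007,"dy": 0.028,"dz": 0,"roll": 4,"jaw": 0},
  {"dx": -0.0007,"dy": 0.028,"dz": 0,"roll": 4,"jaw": 0},
  {"dx": -0.0007,"dy": 0.028,"dz": 0,"roll": 4,"jaw": 0},
])

```text
t: 17.65
eef_pos: [0.4393, 0.0861, 0.2068]
ee_rot: [-3.141, 0.0, -0.637]
force: [1.0, -0.8, -3.9]
width: 0.0071
gripper_force: 30.0
```

servo_tool([
  {"dx": -0.0007,"dy": 0.028,"dz": 0,"roll": 4,"jaw": 0},
  {"dx": -0.0007,"dy": 0.028,"dz": 0,"roll": 4,"jaw": 0},
  {"dx": -0.0007,"dy": 0.028,"dz": 0,"roll": 4,"jaw": 0},
  {"dx": -0.0007,"dy": 0.028,"dz": 0,"roll": 4,"jaw": 0},
  {"dx": -0.0007,"dy": 0.028,"dz": 0,"roll": 4,"jaw": 0},
  {"dx": -0.0007,"dy": 0.02,"dz": 0,"roll": 1,"jaw": 0},
  {"dx": 0,"dy": 0.01,"dz": 0,"roll": 0,"jaw": 0},
  {"dx": 0,"dy": 0.006,"dz": -0.006,"roll": 0,"jaw": 0},
  {"dx": 0,"dy": 0,"dz": -0.006,"roll": 0,"jaw": 0},
  {"dx": 0,"dy": 0,"dz": 0,"roll": 0,"jaw": 0},
])

```text
t: 18.9
eef_pos: [0.4353, 0.2597, 0.1939]
ee_rot: [3.14, 0.001, -0.275]
force: [-0.7, -0.1, -3.0]
width: 0.0068
gripper_force: 30.0
```

Run:
```python
from station import *
import cv2,numpy as np
from h import *
s=get_state();print(s['eef_pos'],s['ee_rot'][2])
for n in("scene","top"):
    im,d=grab_frame(n);c=calibration(n);P=cloud(im,d,c);np.savez(f"pics/{n}2.npz",im=im,d=d,**c)
    o=s['eef_pos'];Z=P[...,2]
    b=P[...,:2]-o[:2];a=np.radians(74.3);R=np.array([[np.cos(a),-np.sin(a)],[np.sin(a),np.cos(a)]]);b=b@R
    m=(abs(b[...,0])<.07)&(abs(b[...,1])<.09)&(Z>.185)&(Z<.225)&(abs(b[...,1])>.03)
    if m.sum()>5: print(n,'bar rel block frame',*line(np.c_[b[m],Z[m]]),np.percentile(Z[m],[10,50,90]).round(3))
    cv2.imwrite(f"pics/{n}2.png",cv2.resize(im[...,::-1][(100 if n=='scene' else 60):(292 if n=='scene' else 252),(256 if n=='scene' else 0):][:, :256],(800,600)))
```

```text
[0.43527299 0.25966217 0.19393412] -0.2751133084671895
scene bar rel block frame [ 0.0066545  -0.00660091] -93.97327007599334 0.11674923429464813 [0.192 0.21  0.212]
top bar rel block frame [-0.00140325 -0.00270311] 89.89687554064682 0.12106197205736141 [0.196 0.209 0.212]
```

View pics/scene2.png

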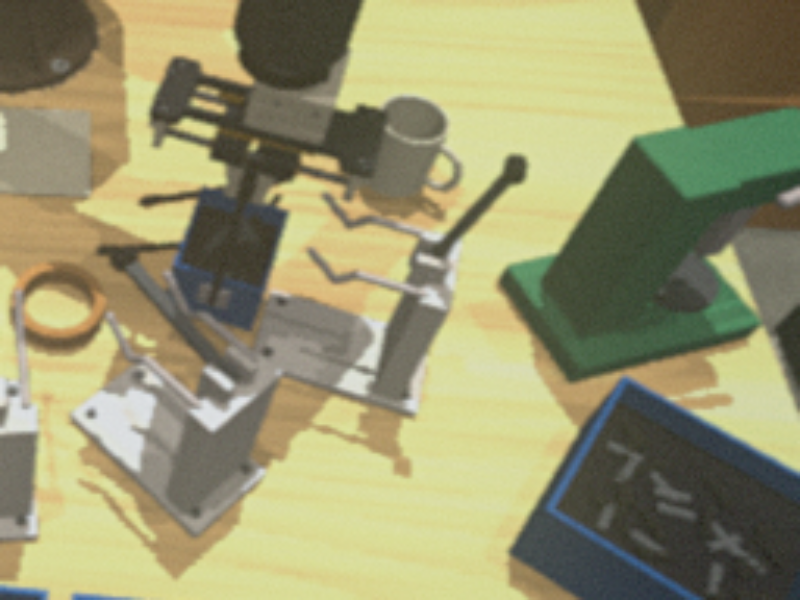

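The scene view shows the bin hanging straight in the gripper in front of block C, whose lever is open at (515,165). Moving in.

servo_tool([
  {"dx": 0.0015,"dy": 0.0055,"dz": 0,"roll": 0,"jaw": 0},
  {"dx": 0.003,"dy": 0.0107,"dz": 0,"roll": 0,"jaw": 0},
  {"dx": 0.003,"dy": 0.0107,"dz": 0,"roll": 0,"jaw": 0},
  {"dx": 0.003,"dy": 0.0107,"dz": 0,"roll": 0,"jaw": 0},
  {"dx": 0.003,"dy": 0.0107,"dz": 0,"roll": 0,"jaw": 0},
  {"dx": 0.003,"dy": 0.0107,"dz": 0,"roll": 0,"jaw": 0},
  {"dx": 0.003,"dy": 0.0107,"dz": 0,"roll": 0,"jaw": 0},
  {"dx": 0.003,"dy": 0.0107,"dz": 0,"roll": 0,"jaw": 0},
  {"dx": 0.0015,"dy": 0.0053,"dz": 0,"roll": 0,"jaw": 0},
  {"dx": 0,"dy": 0,"dz": 0,"roll": 0,"jaw": 0},
])

```text
t: 20.25
eef_pos: [0.4597, 0.3466, 0.1946]
ee_rot: [3.141, 0.0, -0.274]
force: [0.9, 0.1, -3.4]
width: 0.0066
gripper_force: 30.0
```

servo_tool([
  {"dx": 0,"dy": 0,"dz": -0.005,"roll": 0,"jaw": 0},
  {"dx": 0,"dy": 0,"dz": -0.005,"roll": 0,"jaw": 0},
  {"dx": 0,"dy": 0,"dz": -0.004,"roll": 0,"jaw": 0},
  {"dx": 0,"dy": 0,"dz": -0.003,"roll": 0,"jaw": 0},
  {"dx": 0,"dy": 0,"dz": -0.003,"roll": 0,"jaw": 0},
  {"dx": 0,"dy": 0,"dz": -0.002,"roll": 0,"jaw": 0},
  {"dx": 0,"dy": 0,"dz": -0.002,"roll": 0,"jaw": 0},
  {"dx": 0,"dy": 0,"dz": -0.002,"roll": 0,"jaw": 0},
  {"dx": 0,"dy": 0,"dz": 0,"roll": 0,"jaw": 0},
  {"dx": 0,"dy": 0,"dz": 0,"roll": 0,"jaw": 0},
])

```text
t: 21.5
eef_pos: [0.4597, 0.3464, 0.1688]
ee_rot: [-3.142, -0.0, -0.274]
force: [0.4, 0.3, -4.2]
width: 0.0067
gripper_force: 30.0
```

servo_tool([
  {"dx": 0,"dy": 0,"dz": -0.002,"roll": 0,"jaw": 0},
  {"dx": 0,"dy": 0,"dz": -0.002,"roll": 0,"jaw": 0},
  {"dx": 0,"dy": 0,"dz": -0.002,"roll": 0,"jaw": 0},
  {"dx": 0,"dy": 0,"dz": -0.001,"roll": 0,"jaw": 0},
  {"dx": 0,"dy": 0,"dz": -0.001,"roll": 0,"jaw": 0},
  {"dx": 0,"dy": 0,"dz": 0,"roll": 0,"jaw": 0},
  {"dx": 0,"dy": 0,"dz": 0,"roll": 0,"jaw": 0},
  {"dx": 0,"dy": 0,"dz": 0,"roll": 0,"jaw": 0},
  {"dx": 0,"dy": 0,"dz": 0,"roll": 0,"jaw": 0},
  {"dx": 0,"dy": 0,"dz": 0,"roll": 0,"jaw": 0},
])

```text
t: 22.75
eef_pos: [0.4602, 0.3471, 0.1614]
ee_rot: [-3.14, -0.001, -0.274]
force: [2.2, 5.5, 5.2]
width: 0.0069
gripper_force: 30.0
```

servo_tool([
  {"dx": 0.0004,"dy": 0.0015,"dz": -0.001,"roll": 0,"jaw": 0},
  {"dx": 0.0004,"dy": 0.0015,"dz": -0.001,"roll": 0,"jaw": 0},
  {"dx": 0.0004,"dy": 0.0015,"dz": -0.001,"roll": 0,"jaw": 0},
  {"dx": 0.0004,"dy": 0.0015,"dz": -0.001,"roll": 0,"jaw": 0},
  {"dx": 0,"dy": 0,"dz": 0,"roll": 0,"jaw": 0},
  {"dx": 0,"dy": 0,"dz": 0,"roll": 0,"jaw": 0},
  {"dx": 0,"dy": 0,"dz": 0,"roll": 0,"jaw": 0},
  {"dx": 0,"dy": 0,"dz": 0,"roll": 0,"jaw": 0},
  {"dx": 0,"dy": 0,"dz": 0,"roll": 0,"jaw": 0},
  {"dx": 0,"dy": 0,"dz": 0,"roll": 0,"jaw": 0},
])

```text
t: 24.0
eef_pos: [0.4609, 0.3501, 0.1581]
ee_rot: [3.139, -0.0, -0.275]
force: [-5.2, -8.7, 16.6]
width: 0.0067
gripper_force: 30.0
```

servo_tool([
  {"dx": -0.0005,"dy": -0.002,"dz": 0.001,"roll": 0,"jaw": 0},
  {"dx": 0,"dy": 0,"dz": 0,"roll": 0,"jaw": 0.1},
  {"dx": 0,"dy": 0,"dz": 0,"roll": 0,"jaw": 0.2},
  {"dx": 0,"dy": 0,"dz": 0,"roll": 0,"jaw": 0.4},
  {"dx": 0,"dy": 0,"dz": 0,"roll": 0,"jaw": 0.5},
  {"dx": 0,"dy": 0,"dz": 0,"roll": 0,"jaw": 0.5},
  {"dx": 0,"dy": 0,"dz": 0,"roll": 0,"jaw": 0.5},
  {"dx": 0,"dy": 0,"dz": 0,"roll": 0,"jaw": 0.5},
  {"dx": 0,"dy": 0,"dz": 0,"roll": 0,"jaw": 0.5},
  {"dx": 0,"dy": 0,"dz": 0,"roll": 0,"jaw": 0.5},
])

```text
t: 25.25
eef_pos: [0.4604, 0.3497, 0.1575]
ee_rot: [3.14, 0.0, -0.275]
force: [-2.4, -4.9, -2.2]
width: 0.0435
gripper_force: 0.0
```

servo_tool([
  {"dx": 0,"dy": 0,"dz": 0.01,"roll": 0,"jaw": 0.5},
  {"dx": 0,"dy": 0,"dz": 0.02,"roll": 0,"jaw": 0.5},
  {"dx": -0.004,"dy": -0.014,"dz": 0.03,"roll": 0,"jaw": 0.5},
  {"dx": -0.005,"dy": -0.02,"dz": 0.04,"roll": 0,"jaw": 0.5},
  {"dx": -0.008,"dy": -0.03,"dz": 0.05,"roll": 0,"jaw": 0.5},
  {"dx": -0.008,"dy": -0.03,"dz": 0.03,"roll": 0,"jaw": 0.5},
  {"dx": -0.008,"dy": -0.03,"dz": 0.03,"roll": 0,"jaw": 0.5},
  {"dx": 0,"dy": -0.05,"dz": 0,"roll": 0,"jaw": 0.5},
  {"dx": 0,"dy": -0.05,"dz": 0,"roll": 0,"jaw": 0.5},
  {"dx": 0,"dy": -0.05,"dz": 0,"roll": 0,"jaw": 0.5},
])

```text
t: 26.5
eef_pos: [0.4282, 0.0755, 0.3696]
ee_rot: [-3.138, -0.003, -0.273]
force: [2.1, -0.6, 0.0]
width: 0.0434
gripper_force: 0.0
```

```bash
cat > hang.py <<'E'
from h import *
from station import *
import sys
B={"A":((.6028,.0268),8.4),"C":((.4625,.358),74.3)}
def hang(blk):
    o,y=B[blk];y=np.radians(y);R=np.array([[np.cos(y),-np.sin(y)],[np.sin(y),np.cos(y)]])
    for n in("top","scene"):
        im,d=grab_frame(n);P=cloud(im,d,calibration(n));Z=P[...,2];b=(P[...,:2]-o)@R
        dark=im.max(-1)<75
        m=dark&(abs(b[...,0])<.04)&(abs(b[...,1])<.075)&(abs(b[...,1])>.012)&(Z>.15)&(Z<.2)
        if m.sum()>5: print(blk,n,m.sum(),'bar in block',*line(np.c_[b[m],Z[m]]),'z',np.percentile(Z[m],[10,50,90]).round(3))
        hsv=cv2.cvtColor(im,cv2.COLOR_RGB2HSV);k=(hsv[...,0]>95)&(hsv[...,0]<125)&(hsv[...,1]>110)&(abs(b[...,0])<.1)&(abs(b[...,1])<.09)&(Z>.07)&(Z<.12)
        print('  rim',k.sum(),b[k].min(0).round(3),b[k].max(0).round(3),np.percentile(Z[k],[5,95]).round(3))
hang(sys.argv[1])
E
python3 hang.py C; python3 bins.py top3
```

```text
bar [368. 149.] [ 0.5973 -0.2976] -113.5 0.12 0.142
bar [410. 212.] [ 0.4321 -0.4024] 78.5 0.12 0.143
bar [372. 276.] [ 0.2666 -0.3038] 118.9 0.022 0.13
lever A top z 0.32 at x 0.099
lever C top z 0.32 at x 0.101Traceback (most recent call last):
  File "hang.py", line 14, in <module>
    hang(sys.argv[1])
    ~~~~^^^^^^^^^^^^^
  File "hang.py", line 13, in hang
    print('  rim',k.sum(),b[k].min(0).round(3),b[k].max(0).round(3),np.percentile(Z[k],[5,95]).round(3))
                          ~~~~~~~~^^^
    return umr_minimum(a, axis, None, out, keepdims, initial, where)
ValueError: zero-size array to reduction operation minimum which has no identity
```

Run:
```python
from station import *
import cv2,numpy as np
a=[]
for n in("scene","top"):
    im,d=grab_frame(n);c=calibration(n);np.savez(f"pics/{n}4.npz",im=im,d=d,**c)
    K=c['intrinsics'];x=c['R']@[.4625,.358,.165]+c['t'];u=K@x/x[2];u=u[:2].astype(int);print(u)
    p=cv2.copyMakeBorder(im,80,80,80,80,cv2.BORDER_CONSTANT)[u[1]:u[1]+160,u[0]:u[0]+160]
    a.append(cv2.resize(p[...,::-1],(400,400)))
cv2.imwrite("pics/c4.png",np.hstack(a))
```

```text
[365 177]
[113 194]
```

View pics/c4.png

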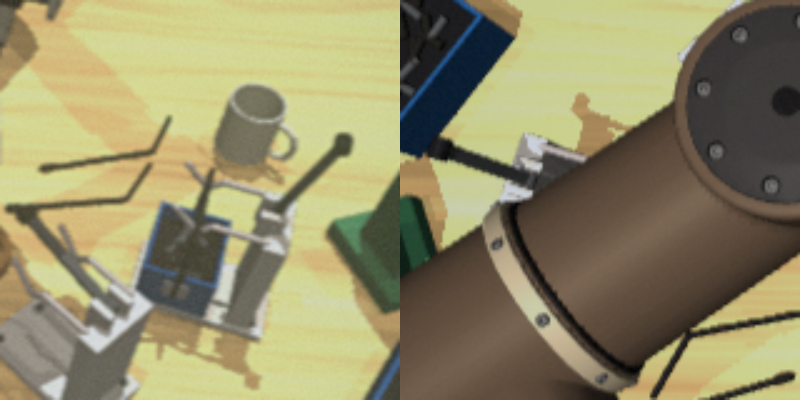

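Scene crop: the bin hangs in block C, with its bar across both prongs at about (205,205). The arm blocks the top view, so I'll measure from the scene camera.

```bash
sed -i 's/print(.  rim./k.any() and print("  rim"/' hang.py; python3 hang.py C
```

```text
C scene 27 bar in block [-0.00032614 -0.01904329] -88.54315156481712 0.08858537165203517 z [0.152 0.166 0.17 ]
  rim 4 [-0.041 -0.057] [ 0.042 -0.051] [0.087 0.091]
```

servo_tool([
  {"dx": 0.0064,"dy": 0.0386,"dz": 0.002,"roll": -9,"jaw": 0.6},
  {"dx": 0.0064,"dy": 0.0386,"dz": 0.002,"roll": -9,"jaw": 0.6},
  {"dx": 0.0064,"dy": 0.0386,"dz": 0,"roll": -9,"jaw": 0.6},
  {"dx": 0.0064,"dy": 0.0386,"dz": 0,"roll": -9,"jaw": 0.6},
  {"dx": 0.0064,"dy": 0.0386,"dz": 0,"roll": -9,"jaw": 0.6},
  {"dx": 0.0064,"dy": 0.0386,"dz": 0,"roll": -9,"jaw": 0.6},
  {"dx": 0.0064,"dy": 0.0386,"dz": 0,"roll": -9,"jaw": 0.6},
  {"dx": 0.0064,"dy": 0.0386,"dz": 0,"roll": -9,"jaw": 0.6},
  {"dx": 0.0064,"dy": 0.0386,"dz": 0,"roll": -9,"jaw": 0.6},
  {"dx": 0.0064,"dy": 0.0386,"dz": 0,"roll": -9,"jaw": 0.6},
], newtons=10)

```text
t: 28.05
eef_pos: [0.4911, 0.4654, 0.3713]
ee_rot: [-3.142, -0.0, -1.848]
force: [0.3, 0.8, 0.5]
width: 0.0531
gripper_force: 0.0
```

servo_tool([
  {"dx": 0,"dy": 0,"dz": 0,"roll": 0,"jaw": 0.6},
  {"dx": 0,"dy": 0,"dz": -0.03,"roll": 0,"jaw": 0.6},
  {"dx": 0,"dy": 0,"dz": -0.03,"roll": 0,"jaw": 0.6},
  {"dx": 0,"dy": 0,"dz": -0.02,"roll": 0,"jaw": 0.6},
  {"dx": 0,"dy": 0,"dz": 0,"roll": 0,"jaw": 0.6},
  {"dx": 0,"dy": 0,"dz": 0,"roll": 0,"jaw": 0.1},
  {"dx": 0,"dy": 0,"dz": 0,"roll": 0,"jaw": 0.1},
  {"dx": 0,"dy": 0,"dz": 0,"roll": 0,"jaw": 0.1},
  {"dx": 0,"dy": 0,"dz": 0,"roll": 0,"jaw": 0.1},
  {"dx": 0,"dy": 0,"dz": 0,"roll": 0,"jaw": 0.1},
])

```text
t: 29.3
eef_pos: [0.4913, 0.4626, 0.2922]
ee_rot: [3.141, 0.001, -1.845]
force: [-4.3, 1.2, 3.4]
width: 0.0196
gripper_force: 10.0
```

Run:
```python
from math import *
for n,y in(("A",8.4),("C",74.3)):
    q=[1.8-1.8*i/20 for i in range(21)]
    print(n,[(round(-133*(cos(b)-cos(a))*cos(radians(y))/1e3,4),round(-133*(cos(b)-cos(a))*sin(radians(y))/1e3,4),round(133*(sin(b)-sin(a))/1e3,4)) for a,b in zip(q,q[1:])])
```

```text
A [(-0.0116, -0.0017, 0.0022), (-0.0118, -0.0017, 0.0011), (-0.0118, -0.0017, 0.0001), (-0.0118, -0.0017, -0.001), (-0.0117, -0.0017, -0.0021), (-0.0114, -0.0017, -0.0031), (-0.0111, -0.0016, -0.0042), (-0.0107, -0.0016, -0.0052), (-0.0102, -0.0015, -0.0061), (-0.0096, -0.0014, -0.007), (-0.0089, -0.0013, -0.0079), (-0.0082, -0.0012, -0.0086), (-0.0074, -0.0011, -0.0093), (-0.0065, -0.001, -0.01), (-0.0056, -0.0008, -0.0105), (-0.0047, -0.0007, -0.011), (-0.0037, -0.0005, -0.0114), (-0.0026, -0.0004, -0.0117), (-0.0016, -0.0002, -0.0119), (-0.0005, -0.0001, -0.012)]
C [(-0.0032, -0.0113, 0.0022), (-0.0032, -0.0115, 0.0011), (-0.0032, -0.0115, 0.0001), (-0.0032, -0.0115, -0.001), (-0.0032, -0.0113, -0.0021), (-0.0031, -0.0111, -0.0031), (-0.003, -0.0108, -0.0042), (-0.0029, -0.0104, -0.0052), (-0.0028, -0.0099, -0.0061), (-0.0026, -0.0093, -0.007), (-0.0024, -0.0087, -0.0079), (-0.0022, -0.008, -0.0086), (-0.002, -0.0072, -0.0093), (-0.0018, -0.0064, -0.01), (-0.0015, -0.0055, -0.0105), (-0.0013, -0.0045, -0.011), (-0.001, -0.0036, -0.0114), (-0.0007, -0.0026, -0.0117), (-0.0004, -0.0016, -0.0119), (-0.0001, -0.0005, -0.012)]
```

servo_tool([
  {"dx": -0.0064,"dy": -0.0228,"dz": 0.0033,"roll": 0,"jaw": 0.1},
  {"dx": -0.0064,"dy": -0.023,"dz": -0.0009,"roll": 0,"jaw": 0.1},
  {"dx": -0.0063,"dy": -0.0224,"dz": -0.0052,"roll": 0,"jaw": 0.1},
  {"dx": -0.0059,"dy": -0.0212,"dz": -0.0094,"roll": 0,"jaw": 0.1},
  {"dx": -0.0054,"dy": -0.0192,"dz": -0.0131,"roll": 0,"jaw": 0.1},
  {"dx": -0.0046,"dy": -0.0167,"dz": -0.0165,"roll": 0,"jaw": 0.1},
  {"dx": -0.0038,"dy": -0.0136,"dz": -0.0193,"roll": 0,"jaw": 0.1},
  {"dx": -0.0028,"dy": -0.01,"dz": -0.0215,"roll": 0,"jaw": 0.1},
  {"dx": -0.0017,"dy": -0.0062,"dz": -0.0231,"roll": 0,"jaw": 0.1},
  {"dx": -0.0005,"dy": -0.0021,"dz": -0.0239,"roll": 0,"jaw": 0.1},
])

```text
t: 30.55
eef_pos: [0.447, 0.3042, 0.1614]
ee_rot: [3.14, -0.001, -1.846]
force: [-5.9, 2.3, 1.4]
width: 0.02
gripper_force: 10.0
```

servo_tool([
  {"dx": 0,"dy": 0,"dz": -0.002,"roll": 0,"jaw": 0.1},
  {"dx": 0,"dy": 0,"dz": -0.002,"roll": 0,"jaw": 0.1},
  {"dx": 0,"dy": 0,"dz": 0,"roll": 0,"jaw": 0.1},
  {"dx": 0,"dy": 0,"dz": 0,"roll": 0,"jaw": 0.1},
  {"dx": 0,"dy": 0,"dz": 0,"roll": 0,"jaw": 0.1},
  {"dx": 0,"dy": 0,"dz": 0,"roll": 0,"jaw": 0.1},
  {"dx": 0,"dy": 0,"dz": 0,"roll": 0,"jaw": 0.1},
  {"dx": 0,"dy": 0,"dz": 0,"roll": 0,"jaw": 0.1},
  {"dx": 0,"dy": 0,"dz": 0,"roll": 0,"jaw": 0.1},
  {"dx": 0,"dy": 0,"dz": 0,"roll": 0,"jaw": 0.1},
])

```text
t: 31.8
eef_pos: [0.4469, 0.304, 0.1586]
ee_rot: [3.14, -0.003, -1.845]
force: [-7.4, -3.8, 3.6]
width: 0.0201
gripper_force: 10.0
```

servo_tool([
  {"dx": 0,"dy": 0,"dz": 0,"roll": 0,"jaw": 0.5},
  {"dx": 0,"dy": 0,"dz": 0,"roll": 0,"jaw": 0.5},
  {"dx": 0,"dy": 0,"dz": 0,"roll": 0,"jaw": 0.5},
  {"dx": 0,"dy": 0,"dz": 0.05,"roll": 0,"jaw": 0.5},
  {"dx": 0,"dy": 0,"dz": 0.05,"roll": 0,"jaw": 0.4},
  {"dx": 0,"dy": 0,"dz": 0.04,"roll": 0,"jaw": 0.3},
  {"dx": 0.024,"dy": -0.04,"dz": 0,"roll": 0,"jaw": 0},
  {"dx": 0.024,"dy": -0.04,"dz": 0,"roll": 0,"jaw": 0},
  {"dx": 0.024,"dy": -0.04,"dz": 0,"roll": 0,"jaw": 0},
  {"dx": 0.023,"dy": -0.038,"dz": 0,"roll": 0,"jaw": 0},
])

```text
t: 33.05
eef_pos: [0.5438, 0.1458, 0.2985]
ee_rot: [-3.141, 0.0, -1.845]
force: [0.0, -0.1, -0.2]
width: 0.001
gripper_force: 0.0
```

servo_tool([
  {"dx": 0,"dy": 0,"dz": -0.03,"roll": 0,"jaw": 0},
  {"dx": 0,"dy": 0,"dz": -0.03,"roll": 0,"jaw": 0},
  {"dx": 0,"dy": 0,"dz": -0.015,"roll": 0,"jaw": 0},
  {"dx": 0,"dy": 0,"dz": -0.01,"roll": 0,"jaw": 0},
  {"dx": 0,"dy": 0,"dz": -0.008,"roll": 0,"jaw": 0},
  {"dx": 0,"dy": 0,"dz": -0.006,"roll": 0,"jaw": 0},
  {"dx": 0,"dy": 0,"dz": -0.006,"roll": 0,"jaw": 0},
  {"dx": 0,"dy": 0,"dz": -0.004,"roll": 0,"jaw": 0},
  {"dx": 0,"dy": 0,"dz": -0.002,"roll": 0,"jaw": 0},
  {"dx": 0,"dy": 0,"dz": 0,"roll": 0,"jaw": 0},
])

```text
t: 34.3
eef_pos: [0.543, 0.1472, 0.1873]
ee_rot: [-3.141, 0.0, -1.845]
force: [0.1, -1.4, 0.4]
width: 0.0003
gripper_force: 0.2
```

servo_tool([
  {"dx": 0,"dy": 0,"dz": -0.0015,"roll": 0,"jaw": 0},
  {"dx": 0,"dy": 0,"dz": -0.001,"roll": 0,"jaw": 0},
  {"dx": 0,"dy": 0,"dz": 0,"roll": 0,"jaw": 0},
  {"dx": 0,"dy": 0,"dz": 0,"roll": 0,"jaw": 0},
  {"dx": 0,"dy": 0,"dz": 0,"roll": 0,"jaw": 0},
  {"dx": 0,"dy": 0,"dz": 0,"roll": 0,"jaw": 0},
  {"dx": 0,"dy": 0,"dz": 0,"roll": 0,"jaw": 0},
  {"dx": 0,"dy": 0,"dz": 0,"roll": 0,"jaw": 0},
  {"dx": 0,"dy": 0,"dz": 0,"roll": 0,"jaw": 0},
  {"dx": 0,"dy": 0,"dz": 0,"roll": 0,"jaw": 0},
])

```text
t: 35.55
eef_pos: [0.5433, 0.1472, 0.1866]
ee_rot: [-3.14, 0.001, -1.845]
force: [-5.7, -0.5, 13.0]
width: 0.0003
gripper_force: 6.6
```

servo_tool([
  {"dx": 0,"dy": 0,"dz": 0.06,"roll": 0,"jaw": 0},
  {"dx": 0,"dy": 0,"dz": 0.06,"roll": 0,"jaw": 0},
  {"dx": -0.01,"dy": -0.05,"dz": 0,"roll": 0,"jaw": 0.6},
  {"dx": -0.01,"dy": -0.05,"dz": 0,"roll": 0,"jaw": 0.6},
  {"dx": -0.01,"dy": -0.05,"dz": 0,"roll": 0,"jaw": 0.6},
  {"dx": -0.01,"dy": -0.05,"dz": 0,"roll": 0.6,"jaw": 0.6},
  {"dx": -0.01,"dy": -0.05,"dz": 0,"roll": 0.6,"jaw": 0.6},
  {"dx": -0.01,"dy": -0.05,"dz": 0,"roll": 1,"jaw": 0.6},
  {"dx": -0.01,"dy": -0.05,"dz": 0,"roll": 1,"jaw": 0.6},
  {"dx": -0.01,"dy": -0.05,"dz": 0,"roll": 1,"jaw": 0.6},
])

```text
t: 36.8
eef_pos: [0.4626, -0.2544, 0.3049]
ee_rot: [-3.141, 0.0, -1.771]
force: [1.1, -0.1, 0.9]
width: 0.0524
gripper_force: 0.0
```

```bash
python3 bins.py top5; python3 hang.py C
```

```text
bar [416. 213.] [ 0.4295 -0.4154] 78.3 0.092 0.143
bar [372. 276.] [ 0.2671 -0.3033] 121.6 0.022 0.131
lever A top z 0.319 at x 0.098
lever B top z 0.197 at x 0.062
lever C top z 0.199 at x 0.059
C top 139 bar in block [-0.00274863 -0.0018439 ] 89.37356094161514 0.11675705612630086 z [0.163 0.167 0.17 ]
  rim 309 [-0.048 -0.058] [0.045 0.055] [0.072 0.093]
  rim 5 [-0.041 -0.055] [ 0.041 -0.05 ] [0.088 0.09 ]
```

servo_tool([
  {"dx": -0.0102,"dy": -0.05,"dz": 0,"roll": 0,"jaw": 0.6},
  {"dx": -0.0102,"dy": -0.05,"dz": 0,"roll": 0,"jaw": 0.6},
  {"dx": -0.0101,"dy": -0.048,"dz": -0.02,"roll": 0,"jaw": 0.6},
  {"dx": 0,"dy": 0,"dz": -0.05,"roll": 0,"jaw": 0.6},
  {"dx": 0,"dy": 0,"dz": -0.05,"roll": 0,"jaw": 0.6},
  {"dx": 0,"dy": 0,"dz": -0.04,"roll": 0,"jaw": 0.6},
  {"dx": 0,"dy": 0,"dz": -0.018,"roll": 0,"jaw": 0.6},
  {"dx": 0,"dy": 0,"dz": 0,"roll": 0,"jaw": 0.6},
  {"dx": 0,"dy": 0,"dz": 0,"roll": 0,"jaw": 0.3},
  {"dx": 0,"dy": 0,"dz": 0,"roll": 0,"jaw": 0},
], newtons=30)

```text
t: 38.2
eef_pos: [0.4334, -0.401, 0.128]
ee_rot: [-3.139, -0.001, -1.771]
force: [0.3, 0.9, 0.4]
width: 0.0382
gripper_force: 0.0
```

servo_tool([
  {"dx": 0,"dy": 0,"dz": 0,"roll": 0,"jaw": 0},
  {"dx": 0,"dy": 0,"dz": 0,"roll": 0,"jaw": 0},
  {"dx": 0,"dy": 0,"dz": 0,"roll": 0,"jaw": 0},
  {"dx": 0,"dy": 0,"dz": 0.005,"roll": 0,"jaw": 0},
  {"dx": 0,"dy": 0,"dz": 0.01,"roll": 0,"jaw": 0},
  {"dx": 0,"dy": 0,"dz": 0.02,"roll": 0,"jaw": 0},
  {"dx": 0,"dy": 0,"dz": 0.02,"roll": 0,"jaw": 0},
  {"dx": 0,"dy": 0,"dz": 0.015,"roll": 0,"jaw": 0},
  {"dx": 0,"dy": 0,"dz": 0.01,"roll": 0,"jaw": 0},
  {"dx": 0,"dy": 0,"dz": 0,"roll": 0,"jaw": 0},
])

```text
t: 39.45
eef_pos: [0.4328, -0.401, 0.2073]
ee_rot: [-3.14, -0.0, -1.772]
force: [-0.4, -0.6, -3.1]
width: 0.0067
gripper_force: 30.0
```

servo_tool([
  {"dx": -0.002,"dy": 0.013,"dz": 0,"roll": 0,"jaw": 0},
  {"dx": -0.002,"dy": 0.028,"dz": 0,"roll": 0,"jaw": 0},
  {"dx": 0,"dy": 0.028,"dz": 0,"roll": 0,"jaw": 0},
  {"dx": 0,"dy": 0.028,"dz": 0,"roll": 0,"jaw": 0},
  {"dx": 0,"dy": 0.028,"dz": 0,"roll": 0,"jaw": 0},
  {"dx": 0,"dy": 0.028,"dz": 0,"roll": 2,"jaw": 0},
  {"dx": 0,"dy": 0.028,"dz": 0,"roll": 2,"jaw": 0},
  {"dx": 0,"dy": 0.028,"dz": 0,"roll": 2,"jaw": 0},
  {"dx": 0.005,"dy": 0.028,"dz": 0,"roll": 2,"jaw": 0},
  {"dx": 0.005,"dy": 0.028,"dz": 0,"roll": 2,"jaw": 0},
])

```text
t: 40.7
eef_pos: [0.4377, -0.1345, 0.2061]
ee_rot: [3.141, 0.0, -1.596]
force: [0.0, -0.1, -2.9]
width: 0.007
gripper_force: 30.0
```

servo_tool([
  {"dx": 0.008,"dy": 0.028,"dz": 0,"roll": 2,"jaw": 0},
  {"dx": 0.011,"dy": 0.028,"dz": 0,"roll": 2,"jaw": 0},
  {"dx": 0.013,"dy": 0.028,"dz": -0.004,"roll": 2,"jaw": 0},
  {"dx": 0.013,"dy": 0.028,"dz": -0.004,"roll": 2,"jaw": 0},
  {"dx": 0.011,"dy": 0.02,"dz": -0.004,"roll": 1.9,"jaw": 0},
  {"dx": 0.007,"dy": 0.012,"dz": 0,"roll": 0,"jaw": 0},
  {"dx": 0.002,"dy": 0.004,"dz": 0,"roll": 0,"jaw": 0},
  {"dx": 0,"dy": 0,"dz": 0,"roll": 0,"jaw": 0},
  {"dx": 0,"dy": 0,"dz": 0,"roll": 0,"jaw": 0},
  {"dx": 0,"dy": 0,"dz": 0,"roll": 0,"jaw": 0},
])

```text
t: 41.95
eef_pos: [0.5033, 0.0116, 0.1948]
ee_rot: [-3.141, 0.0, -1.425]
force: [0.1, 0.6, -2.9]
width: 0.007
gripper_force: 30.0
```

Run:
```python
from station import *
from h import *
s=get_state();o=s['eef_pos'];print(o,np.degrees(s['ee_rot'][2]))
a=np.radians(8.4);R=np.array([[np.cos(a),-np.sin(a)],[np.sin(a),np.cos(a)]])
print('tcp in block',(o[:2]-[.6028,.0268])@R)
for n in("scene","top"):
    im,d=grab_frame(n);P=cloud(im,d,calibration(n));Z=P[...,2];b=(P[...,:2]-o[:2])@R
    m=(abs(b[...,0])<.03)&(abs(b[...,1])<.09)&(Z>.185)&(Z<.225)&(abs(b[...,1])>.03)&(im.max(-1)<90)
    if m.sum()>5: print(n,m.sum(),'bar rel tcp',*line(np.c_[b[m],Z[m]]),np.percentile(Z[m],[10,50,90]).round(3))
```

```text
[0.50326713 0.01163095 0.19482068] -81.65870633493385
tcp in block [-0.10068105 -0.00046626]
scene 37 bar rel tcp [ 0.00362903 -0.00071637] -90.06563716846057 0.11683516781735225 [0.19  0.207 0.212]
top 42 bar rel tcp [-0.00055914 -0.0025293 ] 90.14707857488065 0.12007636710181727 [0.195 0.21  0.213]
```

servo_tool([
  {"dx": 0.006,"dy": 0.0009,"dz": 0,"roll": 0,"jaw": 0},
  {"dx": 0.011,"dy": 0.0016,"dz": 0,"roll": 0,"jaw": 0},
  {"dx": 0.011,"dy": 0.0016,"dz": 0,"roll": 0,"jaw": 0},
  {"dx": 0.011,"dy": 0.0016,"dz": 0,"roll": 0,"jaw": 0},
  {"dx": 0.011,"dy": 0.0016,"dz": 0,"roll": 0,"jaw": 0},
  {"dx": 0.011,"dy": 0.0016,"dz": 0,"roll": 0,"jaw": 0},
  {"dx": 0.011,"dy": 0.0016,"dz": 0,"roll": 0,"jaw": 0},
  {"dx": 0.011,"dy": 0.0016,"dz": 0,"roll": 0,"jaw": 0},
  {"dx": 0.005,"dy": 0.0008,"dz": 0,"roll": 0,"jaw": 0},
  {"dx": 0,"dy": 0,"dz": 0,"roll": 0,"jaw": 0},
])

```text
t: 43.3
eef_pos: [0.5916, 0.0251, 0.1944]
ee_rot: [3.141, -0.0, -1.425]
force: [-0.4, -0.1, -2.7]
width: 0.0064
gripper_force: 30.0
```

servo_tool([
  {"dx": 0,"dy": 0,"dz": -0.006,"roll": 0,"jaw": 0},
  {"dx": 0,"dy": 0,"dz": -0.006,"roll": 0,"jaw": 0},
  {"dx": 0,"dy": 0,"dz": -0.005,"roll": 0,"jaw": 0},
  {"dx": 0,"dy": 0,"dz": -0.005,"roll": 0,"jaw": 0},
  {"dx": 0,"dy": 0,"dz": -0.004,"roll": 0,"jaw": 0},
  {"dx": 0,"dy": 0,"dz": -0.003,"roll": 0,"jaw": 0},
  {"dx": 0,"dy": 0,"dz": -0.002,"roll": 0,"jaw": 0},
  {"dx": 0,"dy": 0,"dz": -0.002,"roll": 0,"jaw": 0},
  {"dx": 0,"dy": 0,"dz": 0,"roll": 0,"jaw": 0},
  {"dx": 0,"dy": 0,"dz": 0,"roll": 0,"jaw": 0},
])

```text
t: 44.55
eef_pos: [0.5914, 0.025, 0.1617]
ee_rot: [3.141, 0.0, -1.425]
force: [-0.0, -0.1, -2.9]
width: 0.0068
gripper_force: 30.0
```

servo_tool([
  {"dx": 0.001,"dy": 0,"dz": -0.001,"roll": 0,"jaw": 0},
  {"dx": 0.001,"dy": 0,"dz": -0.001,"roll": 0,"jaw": 0},
  {"dx": 0,"dy": 0,"dz": -0.001,"roll": 0,"jaw": 0},
  {"dx": 0,"dy": 0,"dz": -0.001,"roll": 0,"jaw": 0},
  {"dx": 0,"dy": 0,"dz": 0,"roll": 0,"jaw": 0},
  {"dx": 0,"dy": 0,"dz": 0,"roll": 0,"jaw": 0},
  {"dx": 0,"dy": 0,"dz": 0,"roll": 0,"jaw": 0},
  {"dx": 0,"dy": 0,"dz": 0,"roll": 0,"jaw": 0},
  {"dx": 0,"dy": 0,"dz": 0,"roll": 0,"jaw": 0},
  {"dx": 0,"dy": 0,"dz": 0,"roll": 0,"jaw": 0},
])

```text
t: 45.8
eef_pos: [0.593, 0.0248, 0.1584]
ee_rot: [3.141, -0.0, -1.424]
force: [-7.9, 0.0, 3.8]
width: 0.0069
gripper_force: 30.0
```

servo_tool([
  {"dx": -0.001,"dy": 0,"dz": 0,"roll": 0,"jaw": 0},
  {"dx": 0,"dy": 0,"dz": 0,"roll": 0,"jaw": 0.1},
  {"dx": 0,"dy": 0,"dz": 0,"roll": 0,"jaw": 0.2},
  {"dx": 0,"dy": 0,"dz": 0,"roll": 0,"jaw": 0.4},
  {"dx": 0,"dy": 0,"dz": 0,"roll": 0,"jaw": 0.5},
  {"dx": 0,"dy": 0,"dz": 0,"roll": 0,"jaw": 0.5},
  {"dx": 0,"dy": 0,"dz": 0,"roll": 0,"jaw": 0.5},
  {"dx": 0,"dy": 0,"dz": 0,"roll": 0,"jaw": 0.5},
  {"dx": 0,"dy": 0,"dz": 0,"roll": 0,"jaw": 0.5},
  {"dx": 0,"dy": 0,"dz": 0,"roll": 0,"jaw": 0.5},
])

```text
t: 47.05
eef_pos: [0.5925, 0.0251, 0.1576]
ee_rot: [-3.142, 0.0, -1.424]
force: [-2.5, 0.1, 1.1]
width: 0.044
gripper_force: 0.0
```

servo_tool([
  {"dx": 0,"dy": 0,"dz": 0.01,"roll": 0,"jaw": 0.5},
  {"dx": 0,"dy": 0,"dz": 0.02,"roll": 0,"jaw": 0.5},
  {"dx": -0.014,"dy": -0.002,"dz": 0.03,"roll": 0,"jaw": 0.5},
  {"dx": -0.02,"dy": -0.003,"dz": 0.04,"roll": 0,"jaw": 0.5},
  {"dx": -0.03,"dy": -0.004,"dz": 0.05,"roll": 0,"jaw": 0.5},
  {"dx": -0.03,"dy": -0.05,"dz": 0.03,"roll": 0,"jaw": 0.6},
  {"dx": 0,"dy": -0.05,"dz": 0.04,"roll": 0,"jaw": 0.6},
  {"dx": 0,"dy": -0.05,"dz": 0,"roll": 0,"jaw": 0.6},
  {"dx": 0,"dy": -0.05,"dz": 0,"roll": 0,"jaw": 0.6},
  {"dx": 0,"dy": 0,"dz": 0,"roll": 0,"jaw": 0.6},
])

```text
t: 48.3
eef_pos: [0.4995, -0.1832, 0.3758]
ee_rot: [-3.141, -0.001, -1.428]
force: [-0.6, -1.1, 0.5]
width: 0.0525
gripper_force: 0.0
```

```bash
python3 hang.py A; python3 hang.py C
```

```text
A scene 29 bar in block [ 0.00010319 -0.00039187] -90.5922967475071 0.11526162255242828 z [0.158 0.168 0.17 ]
C top 139 bar in block [-0.00283732 -0.00167719] 89.18813910631046 0.11808191020955182 z [0.163 0.167 0.171]
  rim 308 [-0.048 -0.058] [0.045 0.055] [0.072 0.093]
C scene 17 bar in block [ 0.00080168 -0.04408996] -92.21452846862097 0.03790283779534801 z [0.154 0.165 0.17 ]
  rim 7 [-0.041 -0.057] [ 0.041 -0.049] [0.087 0.093]
```

servo_tool([
  {"dx": 0.0209,"dy": 0.0225,"dz": 0,"roll": 9,"jaw": 0.6},
  {"dx": 0.0209,"dy": 0.0225,"dz": 0,"roll": 9,"jaw": 0.6},
  {"dx": 0.0209,"dy": 0.0225,"dz": 0,"roll": 9,"jaw": 0.6},
  {"dx": 0.0209,"dy": 0.0225,"dz": 0,"roll": 9,"jaw": 0.6},
  {"dx": 0.0209,"dy": 0.0225,"dz": 0,"roll": 9,"jaw": 0.6},
  {"dx": 0.0209,"dy": 0.0225,"dz": 0,"roll": 9,"jaw": 0.6},
  {"dx": 0.0209,"dy": 0.0225,"dz": 0,"roll": 9,"jaw": 0.6},
  {"dx": 0.0209,"dy": 0.0225,"dz": 0,"roll": 9,"jaw": 0.6},
  {"dx": 0.0209,"dy": 0.0225,"dz": 0,"roll": 9,"jaw": 0.6},
  {"dx": 0.0209,"dy": 0.0225,"dz": 0,"roll": 9,"jaw": 0.6},
], newtons=10)

```text
t: 49.75
eef_pos: [0.7092, 0.0472, 0.3756]
ee_rot: [-3.142, -0.0, 0.154]
force: [0.4, 0.3, -0.2]
width: 0.0527
gripper_force: 0.0
```

servo_tool([
  {"dx": 0,"dy": 0,"dz": 0,"roll": 0,"jaw": 0.6},
  {"dx": 0,"dy": 0,"dz": -0.03,"roll": 0,"jaw": 0.6},
  {"dx": 0,"dy": 0,"dz": -0.03,"roll": 0,"jaw": 0.6},
  {"dx": 0,"dy": 0,"dz": -0.023,"roll": 0,"jaw": 0.6},
  {"dx": 0,"dy": 0,"dz": 0,"roll": 0,"jaw": 0.6},
  {"dx": 0,"dy": 0,"dz": 0,"roll": 0,"jaw": 0.1},
  {"dx": 0,"dy": 0,"dz": 0,"roll": 0,"jaw": 0.1},
  {"dx": 0,"dy": 0,"dz": 0,"roll": 0,"jaw": 0.1},
  {"dx": 0,"dy": 0,"dz": 0,"roll": 0,"jaw": 0.1},
  {"dx": 0,"dy": 0,"dz": 0,"roll": 0,"jaw": 0.1},
])

```text
t: 51.0
eef_pos: [0.7091, 0.0433, 0.293]
ee_rot: [3.14, -0.001, 0.146]
force: [0.4, -5.7, 1.8]
width: 0.0198
gripper_force: 10.0
```

servo_tool([
  {"dx": -0.0234,"dy": -0.0034,"dz": 0.0033,"roll": 0,"jaw": 0.1},
  {"dx": -0.0236,"dy": -0.0034,"dz": -0.0009,"roll": 0,"jaw": 0.1},
  {"dx": -0.0231,"dy": -0.0034,"dz": -0.0052,"roll": 0,"jaw": 0.1},
  {"dx": -0.0218,"dy": -0.0032,"dz": -0.0094,"roll": 0,"jaw": 0.1},
  {"dx": -0.0198,"dy": -0.0029,"dz": -0.0131,"roll": 0,"jaw": 0.1},
  {"dx": -0.0171,"dy": -0.0025,"dz": -0.0165,"roll": 0,"jaw": 0.1},
  {"dx": -0.0139,"dy": -0.0021,"dz": -0.0193,"roll": 0,"jaw": 0.1},
  {"dx": -0.0103,"dy": -0.0015,"dz": -0.0215,"roll": 0,"jaw": 0.1},
  {"dx": -0.0063,"dy": -0.0009,"dz": -0.0231,"roll": 0,"jaw": 0.1},
  {"dx": -0.0021,"dy": -0.0003,"dz": -0.0239,"roll": 0,"jaw": 0.1},
])

```text
t: 52.25
eef_pos: [0.5466, 0.0193, 0.1626]
ee_rot: [3.14, 0.001, 0.146]
force: [2.2, -9.3, 1.0]
width: 0.0202
gripper_force: 10.0
```

servo_tool([
  {"dx": 0,"dy": 0,"dz": -0.002,"roll": 0,"jaw": 0.1},
  {"dx": 0,"dy": 0,"dz": -0.002,"roll": 0,"jaw": 0.1},
  {"dx": 0,"dy": 0,"dz": 0,"roll": 0,"jaw": 0.1},
  {"dx": 0,"dy": 0,"dz": 0,"roll": 0,"jaw": 0.1},
  {"dx": 0,"dy": 0,"dz": 0,"roll": 0,"jaw": 0.5},
  {"dx": 0,"dy": 0,"dz": 0,"roll": 0,"jaw": 0.5},
  {"dx": 0,"dy": 0,"dz": 0,"roll": 0,"jaw": 0.5},
  {"dx": 0,"dy": 0,"dz": 0.05,"roll": 0,"jaw": 0.5},
  {"dx": -0.02,"dy": -0.03,"dz": 0.06,"roll": 0,"jaw": 0.5},
  {"dx": -0.02,"dy": -0.05,"dz": 0.06,"roll": 0,"jaw": 0.5},
])

```text
t: 53.5
eef_pos: [0.5139, -0.0445, 0.3107]
ee_rot: [-3.141, -0.001, 0.148]
force: [1.5, -1.0, -0.4]
width: 0.0434
gripper_force: 0.0
```

servo_tool([
  {"dx": -0.01,"dy": -0.05,"dz": 0,"roll": 0,"jaw": 0.5},
  {"dx": -0.01,"dy": -0.05,"dz": 0,"roll": 0,"jaw": 0.5},
  {"dx": -0.01,"dy": -0.05,"dz": 0,"roll": 0,"jaw": 0.5},
  {"dx": -0.01,"dy": -0.05,"dz": 0,"roll": 0,"jaw": 0.5},
  {"dx": 0,"dy": -0.05,"dz": 0,"roll": 0,"jaw": 0.5},
  {"dx": 0,"dy": -0.05,"dz": 0,"roll": 0,"jaw": 0.5},
  {"dx": 0,"dy": 0,"dz": 0,"roll": 0,"jaw": 0.5},
  {"dx": 0,"dy": 0,"dz": 0,"roll": 0,"jaw": 0.5},
  {"dx": 0,"dy": 0,"dz": 0,"roll": 0,"jaw": 0.5},
  {"dx": 0,"dy": 0,"dz": 0,"roll": 0,"jaw": 0.5},
])

```text
t: 54.75
eef_pos: [0.4744, -0.3437, 0.3092]
ee_rot: [3.141, -0.001, 0.148]
force: [-0.4, 0.6, 0.3]
width: 0.0438
gripper_force: 0.0
```

```bash
python3 bins.py top6; python3 hang.py A; python3 hang.py C
python3 - <<'E'
from station import *
from h import *
B={"A":((.6028,.0268),8.4),"B":((.5791,.1865),46.7),"C":((.4625,.358),74.3)}
for n in("top","scene"):
    im,d=grab_frame(n);P=cloud(im,d,calibration(n));Z=P[...,2]
    for k,(o,y) in B.items():
        y=np.radians(y);R=np.array([[np.cos(y),-np.sin(y)],[np.sin(y),np.cos(y)]]);b=(P[...,:2]-o)@R
        g=(abs(b[...,1])<.011)&(abs(b[...,0]+.057)<.012)&(Z>.16)&(Z<.3)
        print(n,k,'grip top z',np.percentile(Z[g],95).round(4) if g.any() else None)
    cv2.imwrite(f"pics/{n}6.png",cv2.resize(im[...,::-1],(800,600)))
E
```

```text
A top 120 bar in block [-0.00279154 -0.00049532] 89.73390536610846 0.1198903011461403 z [0.163 0.168 0.17 ]
  rim 230 [-0.047 -0.056] [0.042 0.054] [0.072 0.093]
A scene 29 bar in block [-2.69763473e-05  1.88087053e-03] -90.33121382909539 0.11551251325908132 z [0.155 0.168 0.169]
  rim 9 [-0.046 -0.051] [0.038 0.028] [0.087 0.092]
C top 140 bar in block [-0.00263315 -0.00154597] 89.17320138439104 0.11767335163331633 z [0.162 0.167 0.17 ]
  rim 311 [-0.047 -0.059] [0.044 0.055] [0.072 0.092]
C scene 14 bar in block [ 0.0007641  -0.03849024] -90.40804024624933 0.05134168144761034 z [0.152 0.164 0.169]
  rim 4 [-0.041 -0.056] [ 0.042 -0.052] [0.088 0.092]
top A grip top z 0.1877
top B grip top z 0.1888
top C grip top z 0.1875
scene A grip top z 0.188
scene B grip top z 0.1882
scene C grip top z 0.1874
```

View pics/scene6.png

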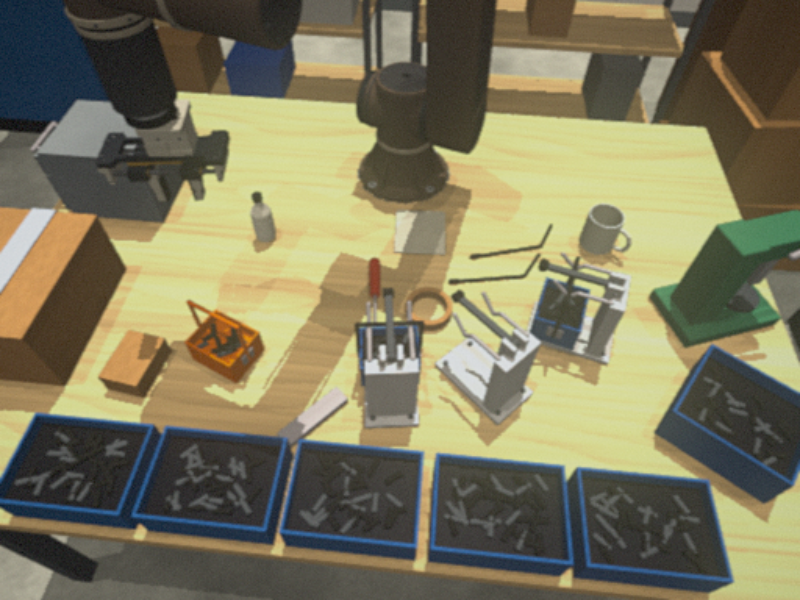

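Both bins hang, at (390,345) and (560,310). All three levers are level, with grip tops at 188 mm against 187 mm fully shut. The glue bottle stands at (262,220), and no loose blue bin is left on the bench.

```bash
python3 -c "
from station import *
print(job_done())"
```

```text
the job is handed in; nothing more can be done
None
```

I hung both blue bins that were on the bench in hanger blocks of their own, shut all three clamp levers, left the glue bottle standing, and handed the job in at about 55 s; no verdict came back.

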